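# Shut the tea tins and load the spring-lift dispenser

### The job

Tidy the tea corner: swing open the cover of the spring-lift dispenser and fold the lid of every open tin shut, and only then lay the shut tins flat and upright, one on another, into the dispenser, pushing the pile down against its springy platform until the top tin lies no higher than the rim. When all the tins on the counter are in, fold the cover fully shut again over them, without shoving the mug, the jar or the cardboard pack about.

Things in the scene. Friction and masses are not known exactly. Their poses are not given: they have to be found in the camera images.
- tin1: Slim plain steel hinged tin, upright, 60 mm wide (its x) x 110 mm long (its y) x 22 mm high when shut (lower half 15.5 mm, flat lid 6.5 mm of the same outline), about 0.2 kg. Origin: centre of its underside, z up. The hinge runs along its long +x edge, 30 mm from the origin and 15.5 mm above its underside. All tins are alike; some may be absent.
- tin1_lid (a joint): Lid of tin1: 0 rad = shut flat on the tin, pi/2 = standing upright on the hinge, up to 2.0 = leaning back over the hinge side. The -x edge of the lid rises as it opens. Slightly stiff (0.02 N m), so the lid stays at any angle.
- tin2: Slim plain steel hinged tin, upright, 60 mm wide (its x) x 110 mm long (its y) x 22 mm high when shut (lower half 15.5 mm, flat lid 6.5 mm of the same outline), about 0.2 kg. Origin: centre of its underside, z up. The hinge runs along its long +x edge, 30 mm from the origin and 15.5 mm above its underside. All tins are alike; some may be absent.
- tin2_lid (a joint): Lid of tin2: 0 rad = shut flat on the tin, pi/2 = standing upright on the hinge, up to 2.0 = leaning back over the hinge side. The -x edge of the lid rises as it opens. Slightly stiff (0.02 N m), so the lid stays at any angle.
- tin3: Slim plain steel hinged tin, upright, 60 mm wide (its x) x 110 mm long (its y) x 22 mm high when shut (lower half 15.5 mm, flat lid 6.5 mm of the same outline), about 0.2 kg. Origin: centre of its underside, z up. The hinge runs along its long +x edge, 30 mm from the origin and 15.5 mm above its underside. All tins are alike; some may be absent.
- tin3_lid (a joint): Lid of tin3: 0 rad = shut flat on the tin, pi/2 = standing upright on the hinge, up to 2.0 = leaning back over the hinge side. The -x edge of the lid rises as it opens. Slightly stiff (0.02 N m), so the lid stays at any angle.
- tin4: Slim plain steel hinged tin, upright, 60 mm wide (its x) x 110 mm long (its y) x 22 mm high when shut (lower half 15.5 mm, flat lid 6.5 mm of the same outline), about 0.2 kg. Origin: centre of its underside, z up. The hinge runs along its long +x edge, 30 mm from the origin and 15.5 mm above its underside. All tins are alike; some may be absent.
- tin4_lid (a joint): Lid of tin4: 0 rad = shut flat on the tin, pi/2 = standing upright on the hinge, up to 2.0 = leaning back over the hinge side. The -x edge of the lid rises as it opens. Slightly stiff (0.02 N m), so the lid stays at any angle.
- tin5: Slim plain steel hinged tin, upright, 60 mm wide (its x) x 110 mm long (its y) x 22 mm high when shut (lower half 15.5 mm, flat lid 6.5 mm of the same outline), about 0.2 kg. Origin: centre of its underside, z up. The hinge runs along its long +x edge, 30 mm from the origin and 15.5 mm above its underside. All tins are alike; some may be absent.
- tin5_lid (a joint): Lid of tin5: 0 rad = shut flat on the tin, pi/2 = standing upright on the hinge, up to 2.0 = leaning back over the hinge side. The -x edge of the lid rises as it opens. Slightly stiff (0.02 N m), so the lid stays at any angle.
- dispenser: Fixed spring-lift dispenser: open-topped dark wooden shaft, outside 80 (its x) x 130 mm (its y), inside 68 x 118, rim 140 mm above the counter. Origin: centre of its underside, z up. Tins lie flat in it, long side along its y, either way round, one on another. Both long walls (+x, -x) have a hand notch in the middle, 54 mm wide, 34 mm deep from the rim, as room for fingers.
- mouth (a point): Centre of the dispenser's mouth, at rim height (140 mm above its underside); axes as the dispenser's.
- platform (a joint): Spring-loaded aluminium platform (62 x 112 mm) in the shaft that carries the pile: 0 m = up, its top 14 mm below the rim; grows as it sinks, to 0.114 m at its bottom stop. A brake keeps it where it has been pushed to; it takes about 3 to 10 N to push it (or the pile on it) down. A tin's own weight does not sink it; five tins need it at 0.096 m or lower.
- cover (a joint): Wooden cover of the dispenser, 80 x 130 x 7 mm, hinged on the +y end of the rim: 0 rad = shut on the rim, pi/2 = upright, up to 2.0 = leaning back outwards. Stiff (0.13 N m), stays at any angle. On its top stands a steel grip, 12 mm thick (x), 26 mm long (y), 36 mm high, in the middle of x, its centre 112 mm from the hinge line; its top is 44 mm above the rim when shut.
- cover_hinge (a point): Middle of the cover's hinge line, at the +y end of the rim (65 mm from the mouth's centre); the line runs along the dispenser's x.
- mug: Bystander: white mug, 72 mm across, 85 mm high; origin centre of its underside.
- jar: Bystander: glass jar with cap, 64 mm across, 100 mm high; origin centre of its underside.
- filter_pack: Bystander: cardboard pack 70 x 110 x 50 mm; origin centre of its underside.

How it is judged:
By the outcome, as a careful person would: the job done as asked, in the order asked, and still so for the second after the job is handed in, with the robot touching nothing.
Of tin1, tin2, tin3, tin4, tin5 only 3 to 5 are there at a start; the rules pass over those that are not, and their reading is None.
At some moment in a run one of tin1, tin2, tin3, tin4, tin5 may be knocked a few centimetres aside while the robot is not near it.
Once in a run the grip may slacken for a moment while it holds something.
It also fails if it takes over 210 s, if anything falls off the work surface, if the arm or the gripper's body presses on something with over 40 N, if the wrist force passes 120 N, or if a joint passes its speed limit or range.

### The arm

A 6-joint arm with a two-finger parallel gripper is mounted at the origin on the work surface. World frame = base frame: x ahead of the robot, y to its left, z up, the work surface at z = 0. Lengths are in m, angles in rad, forces in N, time in s.
With the tool pointing down it reaches from about 0.4 to 0.825 m from the base axis. Payload 7 kg.
Tool frame: the origin (TCP) lies midway between the tips of the shut fingers; the grasp point (between the pads) lies 19 mm behind it; z points along the fingers, y is the line along which they close (so a half turn about z gives the same grasp; the last joint's range is limited). The gripper opens to 88 mm and grips with 3 to 60 N. Pads are 19 mm wide; open, the fingers measure 130 mm over their backs; the gripper's body (78 mm by 193 mm) begins 47 mm behind the grasp point.
Start: joints at [-1.041, 0.359, 0.012, 0, -1.224, -0.288], TCP at [0.162, -0.655, 0.227] pointing down, gripper open.
Joint ranges: [-3.07, 3.07], [-1.43, 2.12], [-1.02, 1.25], [-3.03, 1.67], [-3.05, -0], [-3.03, 3.03]. Speed limits (rad/s): [2.39, 2.39, 3.01, 3.14, 3.14, 3.14].

### API

Orientations are given as [roll, pitch, yaw] about the fixed x, y, z axes, in that order (R = Rz(yaw) Ry(pitch) Rx(roll)).
In Python, from station import get_state, grab_frame, calibration, job_done, boxes_of, regions_of, spot_point gives the robot as it stands. The module is installed in compiled form; this text tells all that it offers.
- The arm moves only by the tool arm_command, never from a script. Its argument "commands" is a list of rows, each an object of numbers: "tx", "ty", "tz": the shift along the tool's x, y, z each as a share of 25 cm, from -1 to 1; "twist": the turn about the tool's z as a share of 180 degrees, from -1 to 1. A call has exactly 8 rows; each row is the pose to reach, as a shift and turn from the pose commanded when the call began, along the tool's axes at that moment, turning the shorter way round; what a row does not reach only later rows make up. A row lasts 1/12 s, in which the tool goes at most 41.7 mm and 7.16 degrees, less where a joint would pass 70% of its speed; a pose out of reach is approached as far as the arm can. A call with a number of a shift or a turn outside -1 to 1 is refused whole. A call with a gripper value outside its range is refused whole. "claw" is the opening, from 0 (shut) to 1 (fully open), set as the call begins (left out, the last holds). The fingers move at their own pace and stop on an object; "grip_force" is the grip in N (left out, the last holds). Time passes only in rows, so rows that repeat a pose let the fingers close, or fill a call up. It gives the time, the measured TCP pose, the force, the opening and the grip force at its end, in the units of the state.
- get_state(): the state, without advancing time (a new reading comes with each control period).
- grab_frame(name): name is "scene" or "top"; returns the picture (480x640x3 uint8, red, green, blue); there is no depth.
- calibration(name): a dict with "camera_matrix" (3x3 intrinsics, pixels), "extrinsics" (4x4, takes a point from camera to world coordinates). Camera axes: x right, y down, z forward; pixel columns grow to the right and rows downward; lengths in m; the calibration is good to about 2 mm. A picture is of the moment at which its call begins. calibration takes no time and is no camera call.
- job_done(): hands the job in; it is judged then, once.
Trained networks look in the newest picture that a camera, given by its name, has taken for a name from the list of things; names that differ only in an ending like _2 or _b are one class to them, and where a whole thing is asked for, a point or a joint stands for the part that bears it (a point fixed in the world has none). Each returns a list of dicts, best first, with "score" (0 to 1); they miss things now and then, are a little off and sometimes report something else, mostly with a low value. They report only what shows in the picture. A call takes as long as a camera call.
- boxes_of(query, camera): "rect" ([left, top, right, bottom] in pixels, round what is visible of it).
- regions_of(query, camera): "region" (480x640 bool, what is visible of it) and "rect" ([left, top, right, bottom] in pixels, round what is visible of it).
- spot_point(query, camera): "uv" ([column, row] in pixels: a listed point, or the origin of a listed thing).
The state is a dict: "t": time; "q": joint angles; "qd": joint speeds; "joint_efforts": joint torques, N m; "eef_pos": TCP position; "ee_rot": TCP orientation; "force": force on the tool from outside, world axes, zero at the start; "moment": the same for the moment, N m; "width": finger opening in m; "gripper_force": force on a finger pad.
Only numpy, scipy, OpenCV 4.12 (cv2) and the standard library are available. Lean on these libraries where they do the work, as an engineer would, in place of code of your own. Each camera call takes 0.05 s, during which the arm holds its last target. There are 200 camera calls.

## Working session

There is one attempt and no reset: what is moved stays moved. The work goes in short steps, Python scripts to look and compute and a tool call to move; the robot and the scene stay as the last step left them, time stands still between calls to the robot, and variables do not carry over. Pictures are saved under pics/ and viewed, at most 16 in all, crops included, and the job is handed in when it is done.

Besides the shell and the picture viewer there is one more tool, called after ">>>" as a command line: name --argument value ..., lists and objects as JSON in quotes. arm_command: Moves the arm, as the interface text tells. Shift numbers are shares of 25 cm and turn numbers shares of 180 degrees, none past 1 either way. Its arguments: {"type":"object","properties":{"commands":{"type":"array"},"claw":{"type":"number"},"grip_force":{"type":"number"}},"required":["commands"]}

```bash
mkdir -p pics; python3 - <<'E'
from station import *
import cv2,numpy as np
s=get_state();print({k:np.round(v,3).tolist() for k,v in s.items()})
for n in("scene","top"):
    f=grab_frame(n);cv2.imwrite(f"pics/{n}0.png",f[:,:,::-1])
    c=calibration(n);print(n,np.round(c["camera_matrix"],1).tolist(),np.round(c["extrinsics"],3).tolist())
    for q in("tin1","dispenser","cover","mug","jar","filter_pack"):
        print(q,[(round(b["score"],2),np.round(b["rect"]).tolist()) for b in boxes_of(q,n)][:7])
E
```

```text
{'t': 0.0, 'q': [-1.041, 0.359, 0.011, -0.0, -1.224, -0.288], 'qd': [-0.002, -0.002, -0.0, 0.001, -0.001, -0.001], 'joint_efforts': [0.001, -58.272, 29.305, 6.997, 0.007, -0.0], 'eef_pos': [0.161, -0.655, 0.226], 'ee_rot': [3.14, -0.0, -2.9], 'force': [-0.875, -0.139, -0.464], 'moment': [0.004, -0.064, -0.011], 'gripper_force': 0.0, 'width': 0.087}
scene [[488.9, 0.0, 313.9], [0.0, 488.9, 232.0], [0.0, 0.0, 1.0]] [[0.341, 0.687, -0.641, 1.204], [0.94, -0.258, 0.224, -0.244], [-0.012, -0.679, -0.734, 0.873], [0.0, 0.0, 0.0, 1.0]]
tin1 [(0.89, [238.0, 222.0, 290.0, 274.0]), (0.56, [84.0, 273.0, 150.0, 336.0]), (0.15, [367.0, 174.0, 449.0, 258.0])]
dispenser [(0.75, [362.0, 174.0, 443.0, 259.0])]
cover [(0.61, [379.0, 174.0, 445.0, 208.0]), (0.2, [363.0, 172.0, 444.0, 258.0])]
mug [(0.77, [300.0, 174.0, 337.0, 222.0]), (0.5, [423.0, 150.0, 474.0, 191.0])]
jar [(0.55, [359.0, 287.0, 394.0, 340.0]), (0.24, [167.0, 236.0, 221.0, 284.0])]
filter_pack [(0.77, [420.0, 152.0, 474.0, 193.0]), (0.29, [239.0, 227.0, 284.0, 256.0])]
top [[519.4, 0.0, 312.2], [0.0, 519.4, 237.1], [0.0, 0.0, 1.0]] [[0.001, -0.998, 0.057, 0.48], [-1.0, -0.002, -0.028, -0.009], [0.028, -0.057, -0.998, 1.285], [0.0, 0.0, 0.0, 1.0]]
tin1 [(0.85, [313.0, 253.0, 365.0, 292.0]), (0.72, [447.0, 237.0, 494.0, 270.0])]
dispenser [(0.67, [160.0, 226.0, 238.0, 273.0])]
cover [(0.86, [164.0, 226.0, 227.0, 267.0]), (0.19, [378.0, 255.0, 432.0, 300.0])]
mug [(0.67, [244.0, 300.0, 285.0, 333.0])]
jar [(0.56, [264.0, 146.0, 289.0, 178.0])]
filter_pack [(0.67, [96.0, 290.0, 149.0, 326.0]), (0.26, [380.0, 276.0, 424.0, 297.0])]
```

View pics/scene0.png

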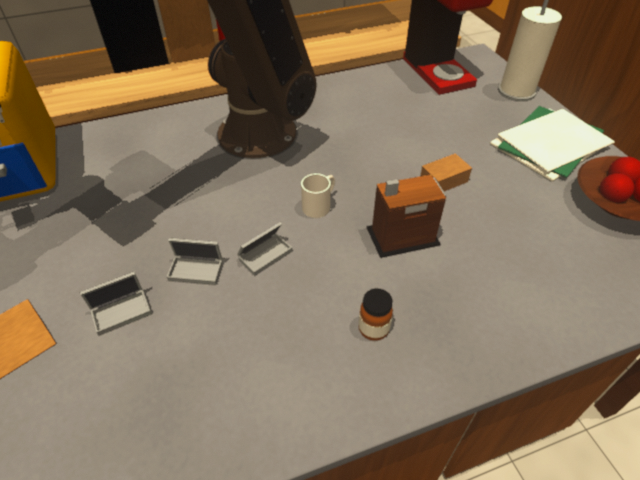

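View pics/top0.png

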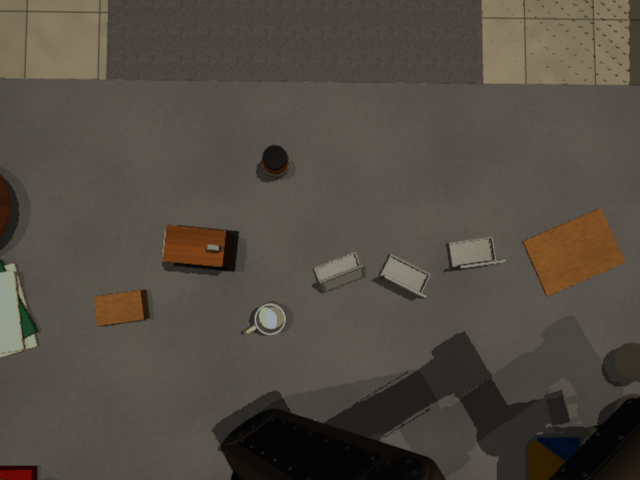

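The scene picture shows three open tins, at about (117,303), (195,262) and (265,248), with the mug at (316,195), the jar at (376,314) and the dispenser with its cover shut at (408,213). In the top picture the cover's grip is at (213,248), so the hinge is at the left (+y) end. Next I'll get masks and fit models to them.

```bash
cat > h.py <<'E'
from station import *
import cv2,numpy as np
from scipy.optimize import differential_evolution,minimize
CAL={n:calibration(n) for n in("scene","top")}
def proj(P,n):
    c=CAL[n];T=np.linalg.inv(c["extrinsics"]);p=np.atleast_2d(P)@T[:3,:3].T+T[:3,3]
    p=p@c["camera_matrix"].T;return p[:,:2]/p[:,2:]
def ray(uv,n,z):
    c=CAL[n];E=c["extrinsics"];d=E[:3,:3]@np.linalg.solve(c["camera_matrix"],[*uv,1.]);o=E[:3,3]
    return o+d*(z-o[2])/d[2]
def box(x0,x1,y0,y1,z0,z1):return np.array([[x,y,z] for x in(x0,x1) for y in(y0,y1) for z in(z0,z1)])
def place(P,x,y,yaw,z=0):
    c,s=np.cos(yaw),np.sin(yaw);return P@np.array([[c,s,0],[-s,c,0],[0,0,1]])+[x,y,z]
def tin(x,y,yaw,a):
    L=box(-.06,0,-.055,.055,0,.0065);c,s=np.cos(a),np.sin(a)
    L=np.c_[c*L[:,0]+s*L[:,2],L[:,1],-s*L[:,0]+c*L[:,2]]+[.03,0,.0155]
    return [place(box(-.03,.03,-.055,.055,0,.0155),x,y,yaw),place(L,x,y,yaw)]
def sil(hulls,n,S=4,off=(0,0),shape=(480,640)):
    m=np.zeros((shape[0]*S,shape[1]*S),np.uint8)
    for h in hulls:
        p=((proj(h,n)-off+.5)*S-.5)
        cv2.fillConvexPoly(m,cv2.convexHull(np.round(p).astype(np.int32)),1)
    return m
E
python3 - <<'E'
from h import *
out=[]
for n,(x0,y0,x1,y1) in (("scene",(75,210,305,340)),("top",(300,225,510,310))):
    f=grab_frame(n)[:,:,::-1];np.save(f"{n}.npy",f)
    c=cv2.resize(f[y0:y1,x0:x1],None,fx=3.4,fy=3.4,interpolation=cv2.INTER_CUBIC)
    out.append(cv2.copyMakeBorder(c,0,0,0,800-c.shape[1],0))if c.shape[1]<800 else out.append(c[:,:800])
im=np.vstack(out);print(im.shape);cv2.imwrite("pics/c1.png",im[:,:])
d={}
for n in CAL:
    for q in("tin1","tin3","dispenser","jar","mug","filter_pack"):
        r=regions_of(q,n);print(n,q,[(round(b["score"],2),np.round(b["rect"]).astype(int).tolist(),int(b["region"].sum())) for b in r])
    for q in("tin1","mouth","cover_hinge","dispenser"):
        print(n,q,[(round(b["score"],2),np.round(b["uv"],1).tolist()) for b in spot_point(q,n)])
E
```

```text
(731, 800, 3)
scene tin1 [(0.82, [80, 272, 151, 336], 2681), (0.77, [235, 223, 291, 275], 1552), (0.66, [168, 237, 220, 285], 2106)]
scene tin3 [(0.82, [80, 272, 151, 336], 2681), (0.77, [235, 223, 291, 275], 1552), (0.66, [168, 237, 220, 285], 2106)]
scene dispenser [(0.93, [366, 175, 446, 259], 4876)]
scene jar [(0.83, [357, 289, 391, 343], 1539), (0.47, [169, 239, 222, 263], 831)]
scene mug [(0.89, [301, 175, 337, 220], 1222)]
scene filter_pack [(0.85, [422, 151, 474, 193], 1167)]
scene tin1 [(0.97, [124.1, 314.8]), (0.97, [195.4, 268.4]), (0.58, [264.5, 258.2])]
scene mouth [(0.67, [408.8, 191.9])]
scene cover_hinge [(0.8, [439.3, 186.3])]
scene dispenser [(0.73, [401.1, 235.6])]
top tin1 [(0.76, [312, 252, 364, 294], 1288), (0.55, [445, 236, 506, 271], 1302), (0.55, [377, 253, 432, 298], 1264), (0.3, [322, 268, 366, 292], 592)]
top tin3 [(0.76, [312, 252, 364, 294], 1288), (0.55, [445, 236, 506, 271], 1302), (0.55, [377, 253, 432, 298], 1264), (0.3, [322, 268, 366, 292], 592)]
top dispenser [(0.97, [159, 224, 237, 271], 3003)]
top jar [(0.8, [264, 147, 290, 179], 695)]
top mug [(0.83, [245, 303, 286, 336], 902), (0.56, [162, 225, 240, 271], 3026)]
top filter_pack [(0.71, [96, 291, 148, 326], 1562)]
top tin1 [(0.98, [470.1, 252.3]), (0.83, [405.2, 275.7]), (0.59, [336.7, 271.6])]
top mouth [(0.73, [192.4, 243.8])]
top cover_hinge [(0.75, [166.0, 243.3]), (0.65, [268.1, 316.5]), (0.2, [335.6, 272.0])]
top dispenser [(0.84, [203.7, 247.1]), (0.6, [277.9, 164.8])]
```

View pics/c1.png

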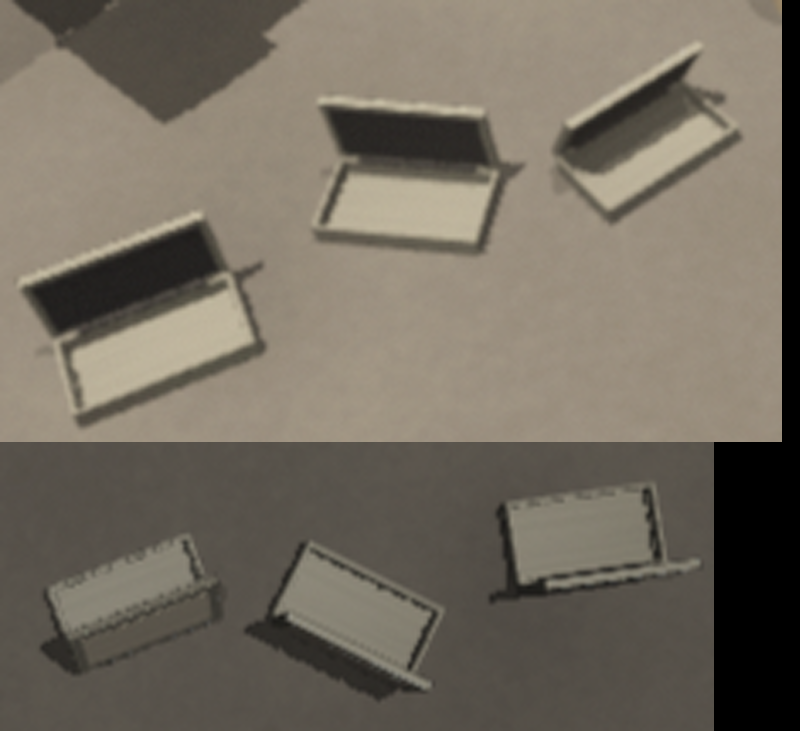

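```bash
cat >> h.py <<'E'
def fit(model,masks,x0,span,S=2):
    """silhouette IoU fit of model(p)->hulls to {cam:mask}"""
    ctx={}
    for n,m in masks.items():
        r,c=np.where(m);o=np.array([c.min()-15,r.min()-15]);w,h=np.ptp(c)+31,np.ptp(r)+31
        o=np.maximum(o,0);mm=cv2.resize(m[o[1]:o[1]+h,o[0]:o[0]+w].astype(np.uint8),None,fx=S,fy=S,interpolation=0)
        ctx[n]=(o,mm)
    def cost(p):
        t=0
        for n,(o,mm) in ctx.items():
            s=sil(model(p),n,S,o,(mm.shape[0]//S,mm.shape[1]//S));t+=1-(s&mm).sum()/max(1,(s|mm).sum())
        return t
    r=differential_evolution(cost,[(a-b,a+b) for a,b in zip(x0,span)],popsize=12,maxiter=80,seed=1,tol=1e-6)
    return r.x,r.fun
def edgefit(lines,imgs,x0,step):
    """lines(p)->list of 3-D segments; maximise gradient magnitude along them"""
    G={}
    for n,f in imgs.items():
        g=cv2.GaussianBlur(cv2.cvtColor(f,cv2.COLOR_BGR2GRAY).astype(np.float32),(0,0),1)
        G[n]=np.minimum(np.hypot(cv2.Sobel(g,-1,1,0),cv2.Sobel(g,-1,0,1)),120)
    t=np.linspace(.03,.97,40)[:,None]
    def cost(p):
        v=0
        for n,g in G.items():
            for a,b in lines(p,n):
                q=proj(a+(b-a)*t,n).astype(np.float32)
                v-=cv2.remap(g,q[:,:1],q[:,1:],1).mean()
        return v
    sim=np.array([x0]+[np.array(x0)+np.eye(len(x0))[i]*step[i] for i in range(len(x0))])
    r=minimize(cost,x0,method="Nelder-Mead",options=dict(initial_simplex=sim,xatol=1e-5,fatol=1e-3,maxiter=2000))
    return r.x,r.fun
def tinlines(p,n):
    B,L=tin(*p);I=lambda H,*e:[(H[i],H[j]) for i,j in e]
    # idx = 4*xi+2*yi+zi ; far (-x) rim and ends, bottom; lid free edge
    return I(B,(1,3),(1,5),(3,7))+I(L,(0,2),(1,3))+(I(B,(0,2)) if n=="scene" else [])
def draw(im,hulls,n,col=(0,255,0)):
    for h in hulls:
        p=proj(h,n)
        for i in range(8):
            for b in(1,2,4):
                if not i&b:cv2.line(im,*[tuple(int(v) for v in np.round(p[k]*16)) for k in(i,i|b)],col,1,cv2.LINE_AA,4)
E
cat > m1.py <<'E'
from h import *
imgs={n:grab_frame(n)[:,:,::-1].copy() for n in CAL}
R={n:[r for r in regions_of("tin1",n) if r["score"]>.45] for n in CAL}
D={n:regions_of("dispenser",n)[0]["region"] for n in CAL}
vis={n:imgs[n].copy() for n in CAL}
for m in R["top"]:
    r=m["rect"];g=ray([(r[0]+r[2])/2,(r[1]+r[3])/2],"top",.02)
    u=proj(g,"scene")[0];k=min(R["scene"],key=lambda q:np.hypot((q["rect"][0]+q["rect"][2])/2-u[0],(q["rect"][1]+q["rect"][3])/2-u[1]))
    x,f=fit(lambda p:tin(*p),{"top":m["region"],"scene":k["region"]},[g[0],g[1],np.pi,1.5],[.04,.04,.9,.5])
    y,f2=edgefit(tinlines,imgs,x,[.003,.003,.03,.05])
    print("tin",np.round(x,4),round(f,3),"edge",np.round(y,4))
    for n in CAL:draw(vis[n],tin(*y),n)
def disp(p,a=0):
    return [place(box(-.04,.04,-.065,.065,0,.147),*p),place(box(-.006,.006,-.06,-.034,.147,.184),*p)]
g=ray(proj(ray([200,247],"top",.1),"top")[0],"top",.1)
x,f=fit(lambda p:disp(p),D,[g[0],g[1],0],[.04,.04,.4])
print("disp",np.round(x,4),round(f,3))
def dl(p,n):
    H,K=disp(p);C=place(box(-.04,.04,-.065,.065,.14,.147),*p)
    I=lambda H,*e:[(H[i],H[j]) for i,j in e]
    return I(C,(1,3),(1,5),(3,7),(5,7))+I(K,(1,3),(1,5),(3,7),(5,7))
y,f2=edgefit(dl,imgs,x,[.003,.003,.03]);print("edge",np.round(y,4))
for n in CAL:draw(vis[n],disp(y),n)
for q,s,rad,hh in(("jar","top",.032,.1),("mug","top",.036,.085),("filter_pack","top",0,.05)):
    r=regions_of(q,s)[0]["rect"];print(q,np.round(ray([(r[0]+r[2])/2,(r[1]+r[3])/2],s,hh*.7),3))
a=cv2.resize(vis["top"][215:340,90:510],None,fx=1.9,fy=1.9,interpolation=2)
b=cv2.resize(vis["scene"][170:340,75:455],None,fx=2.1,fy=2.1,interpolation=2)
w=max(a.shape[1],b.shape[1]);P=lambda c:cv2.copyMakeBorder(c,0,0,0,w-c.shape[1],0)
cv2.imwrite("pics/c2.png",np.vstack([P(a),P(b)]));print(w,a.shape,b.shape)
E
python3 m1.py
```

```text
tin [ 0.5178 -0.4404  3.2636  1.4623] 0.1 edge [ 0.5189 -0.4371  3.2816  1.4245]
tin [ 0.4714 -0.1104  3.5048  1.0477] 0.145 edge [ 0.4723 -0.1099  3.5076  1.0999]
tin [ 0.4605 -0.2733  2.6799  1.4265] 0.106 edge [ 0.4643 -0.2715  2.6794  1.522 ]
tin [0.3446 0.0693 4.0289 1.5055] 1.38 edge [0.3443 0.0744 3.9941 1.5325]
disp [ 0.5271  0.2175 -0.0827] 0.26
edge [ 0.5276  0.2168 -0.1009]
jar [0.728 0.043 0.07 ]
mug [0.351 0.066 0.059]
filter_pack [0.383 0.406 0.035]
798 (238, 798, 3) (357, 798, 3)
```

View pics/c2.png

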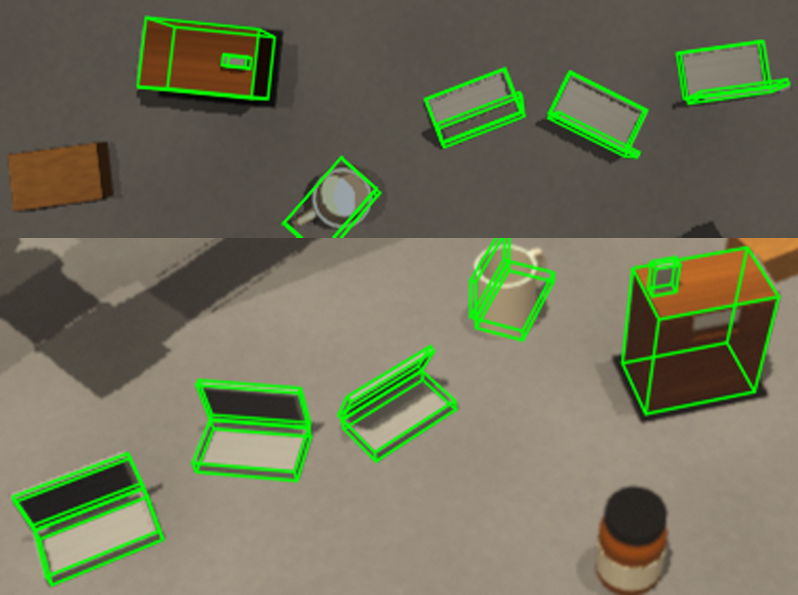

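The overlays fit all three tins and the dispenser to within about a pixel; the box drawn over the mug is a false hit. Next: a small converter from world targets to tool rows, then I'll start on the lids.

```bash
cat > go.py <<'E'
# usage: go.py x y z yaw [x y z yaw ...]  -> tool-frame shares from the pose at the start of the call
import sys,numpy as np
from station import get_state
s=get_state();p=s["eef_pos"];w=s["ee_rot"][2]
if "@" in sys.argv[1]: p=np.array(eval(sys.argv[1][1:]));w=p[3];p=p[:3];a=sys.argv[2:]
else:a=sys.argv[1:]
print("at",np.round(p,4),round(w,3),"t",round(s["t"],2),"w",round(s["width"],4),"F",np.round(s["force"],1))
c,n=np.cos(w),np.sin(w)
for i in range(0,len(a),4):
    x,y,z,yaw=map(float,a[i:i+4]);d=np.array([x,y,z])-p;t=(w-yaw+np.pi)%(2*np.pi)-np.pi
    print("tx %.3f ty %.3f tz %.3f twist %.4f"%((c*d[0]+n*d[1])/.25,(n*d[0]-c*d[1])/.25,-d[2]/.25,t/np.pi))
E
cat > lid.py <<'E'
# lid.py x y psi -> world way-points of the closing stroke for a tin
import sys,numpy as np
x,y,f=map(float,sys.argv[1:4])
for o,z in((.07,.12),(.07,.055),(.03,.055),(.01,.045),(0,.035),(-.01,.027),(-.01,.0205)):
    print("%.4f %.4f %.4f %.3f"%(x+o*np.cos(f),y+o*np.sin(f),z,(f+np.pi/2+np.pi)%(2*np.pi)-np.pi))
E
python3 go.py .32 -.56 .22 -2.17 .4496 -.447 .12 -1.431; python3 lid.py .5189 -.4371 3.2816
```

```text
at [ 0.1616 -0.6553  0.2266] -2.9 t 2.25 w 0.0881 F [ 0.1 -0.5  0.4]
tx -0.706 ty 0.219 tz 0.026 twist -0.2323
tx -1.318 ty 0.533 tz 0.426 twist -0.4675
0.4496 -0.4469 0.1200 -1.431
0.4496 -0.4469 0.0550 -1.431
0.4892 -0.4413 0.0550 -1.431
0.5090 -0.4385 0.0450 -1.431
0.5189 -0.4371 0.0350 -1.431
0.5288 -0.4357 0.0270 -1.431
0.5288 -0.4357 0.0205 -1.431
```

>>> arm_command --commands '[{"tx": -0.09, "ty": 0.03, "tz": 0, "twist": -0.03}, {"tx": -0.2, "ty": 0.06, "tz": 0, "twist": -0.07}, {"tx": -0.32, "ty": 0.1, "tz": 0, "twist": -0.105}, {"tx": -0.44, "ty": 0.14, "tz": 0, "twist": -0.14}, {"tx": -0.56, "ty": 0.18, "tz": 0, "twist": -0.175}, {"tx": -0.66, "ty": 0.2, "tz": 0, "twist": -0.21}, {"tx": -0.71, "ty": 0.22, "tz": 0.03, "twist": -0.23}, {"tx": -0.71, "ty": 0.22, "tz": 0.03, "twist": -0.232}]' --claw 0 --grip_force 20

```text
t: 2.92
eef_pos: [0.323, -0.5575, 0.218]
ee_rot: [3.141, 0.001, -2.165]
force: [-0.6, 0.6, -0.6]
width: 0.04
gripper_force: 0.0
```

```bash
python3 go.py .4496 -.447 .12 -1.431 .4496 -.447 .06 -1.431
```

```text
at [ 0.323  -0.5575  0.218 ] -2.165 t 2.92 w 0.04 F [-0.6  0.6 -0.6]
tx -0.650 ty -0.172 tz 0.392 twist -0.2335
tx -0.650 ty -0.172 tz 0.632 twist -0.2335
```

>>> arm_command --commands '[{"tx": -0.1, "ty": -0.03, "tz": 0.05, "twist": -0.035}, {"tx": -0.22, "ty": -0.06, "tz": 0.15, "twist": -0.07}, {"tx": -0.34, "ty": -0.09, "tz": 0.27, "twist": -0.105}, {"tx": -0.46, "ty": -0.12, "tz": 0.39, "twist": -0.14}, {"tx": -0.56, "ty": -0.15, "tz": 0.5, "twist": -0.175}, {"tx": -0.63, "ty": -0.17, "tz": 0.58, "twist": -0.21}, {"tx": -0.65, "ty": -0.172, "tz": 0.63, "twist": -0.2335}, {"tx": -0.65, "ty": -0.172, "tz": 0.632, "twist": -0.2335}]'

```text
t: 3.58
eef_pos: [0.4472, -0.4478, 0.0579]
ee_rot: [3.138, 0.003, -1.434]
force: [-1.1, -0.2, 0.3]
width: 0.0004
gripper_force: 0.0
```

```bash
python3 go.py .4892 -.4413 .055 -1.431 .509 -.4385 .045 -1.431 .5189 -.4371 .035 -1.431 .5288 -.4357 .027 -1.431 .5288 -.4357 .0205 -1.431
```

```text
at [ 0.4472 -0.4478  0.0579] -1.434 t 3.58 w 0.0004 F [-1.1 -0.2  0.3]
tx -0.003 ty -0.170 tz 0.011 twist -0.0009
tx -0.003 ty -0.250 tz 0.051 twist -0.0009
tx -0.003 ty -0.290 tz 0.091 twist -0.0009
tx -0.003 ty -0.330 tz 0.123 twist -0.0009
tx -0.003 ty -0.330 tz 0.149 twist -0.0009
```

>>> arm_command --commands '[{"tx": 0, "ty": -0.08, "tz": 0.015, "twist": 0}, {"tx": 0, "ty": -0.16, "tz": 0.02, "twist": 0}, {"tx": 0, "ty": -0.21, "tz": 0.04, "twist": 0}, {"tx": 0, "ty": -0.25, "tz": 0.065, "twist": 0}, {"tx": 0, "ty": -0.29, "tz": 0.1, "twist": 0}, {"tx": 0, "ty": -0.32, "tz": 0.13, "twist": 0}, {"tx": 0, "ty": -0.32, "tz": 0.155, "twist": 0}, {"tx": 0, "ty": -0.32, "tz": 0.155, "twist": 0}]'

```text
t: 4.25
eef_pos: [0.528, -0.4391, 0.0225]
ee_rot: [-3.141, -0.001, -1.437]
force: [-0.1, -0.6, 0.3]
width: 0.0007
gripper_force: 0.0
```

```bash
python3 go.py .50 -.41 .12 -1.431 ; python3 lid.py .4643 -.2715 2.6794;python3 lid.py .4723 -.1099 3.5076; python3 -c "
from h import *
cv2.imwrite('pics/s1.png',cv2.resize(grab_frame('scene')[200:350,60:320,::-1],None,fx=2.5,fy=2.5))"
```

```text
at [ 0.528  -0.4391  0.0225] -1.437 t 4.25 w 0.0007 F [-0.1 -0.6  0.3]
tx -0.130 ty 0.095 tz -0.390 twist -0.0019
0.4016 -0.2403 0.1200 -2.033
0.4016 -0.2403 0.0550 -2.033
0.4374 -0.2581 0.0550 -2.033
0.4553 -0.2670 0.0450 -2.033
0.4643 -0.2715 0.0350 -2.033
0.4733 -0.2760 0.0270 -2.033
0.4733 -0.2760 0.0205 -2.033
0.4069 -0.1350 0.1200 -1.205
0.4069 -0.1350 0.0550 -1.205
0.4443 -0.1206 0.0550 -1.205
0.4630 -0.1135 0.0450 -1.205
0.4723 -0.1099 0.0350 -1.205
0.4816 -0.1063 0.0270 -1.205
0.4816 -0.1063 0.0205 -1.205
```

View pics/s1.png

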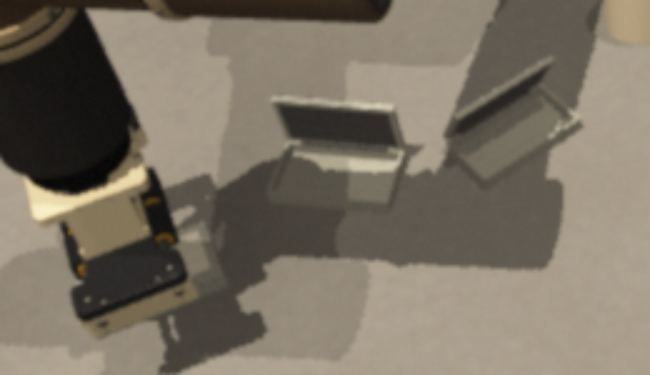

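```bash
python3 go.py .4016 -.2403 .12 -2.033 .4016 -.2403 .06 -2.033
```

```text
at [ 0.5277 -0.4391  0.0224] -1.437 t 4.3 w 0.0008 F [1.6 2.3 2.9]
tx -0.855 ty 0.394 tz -0.391 twist 0.1896
tx -0.855 ty 0.394 tz -0.151 twist 0.1896
```

>>> arm_command --commands '[{"tx": 0, "ty": 0, "tz": 0.012, "twist": 0}, {"tx": 0, "ty": 0, "tz": 0.012, "twist": 0}, {"tx": 0, "ty": 0, "tz": -0.15, "twist": 0}, {"tx": -0.05, "ty": 0.02, "tz": -0.3, "twist": 0.03}, {"tx": -0.17, "ty": 0.08, "tz": -0.42, "twist": 0.07}, {"tx": -0.31, "ty": 0.14, "tz": -0.47, "twist": 0.105}, {"tx": -0.46, "ty": 0.21, "tz": -0.47, "twist": 0.14}, {"tx": -0.6, "ty": 0.28, "tz": -0.47, "twist": 0.175}]'

```text
t: 4.97
eef_pos: [0.4368, -0.2987, 0.1403]
ee_rot: [-3.14, 0.001, -1.994]
force: [0.5, 1.5, -0.3]
width: 0.0002
gripper_force: 0.0
```

```bash
python3 go.py .4016 -.2403 .12 -2.033 .4016 -.2403 .06 -2.033
```

```text
at [ 0.4368 -0.2987  0.1403] -1.994 t 4.97 w 0.0002 F [ 0.5  1.5 -0.3]
tx -0.155 ty 0.224 tz 0.081 twist 0.0124
tx -0.155 ty 0.224 tz 0.321 twist 0.0124
```

>>> arm_command --commands '[{"tx": -0.06, "ty": 0.09, "tz": 0, "twist": 0.005}, {"tx": -0.12, "ty": 0.18, "tz": 0, "twist": 0.01}, {"tx": -0.155, "ty": 0.224, "tz": 0.02, "twist": 0.0124}, {"tx": -0.155, "ty": 0.224, "tz": 0.1, "twist": 0.0124}, {"tx": -0.155, "ty": 0.224, "tz": 0.2, "twist": 0.0124}, {"tx": -0.155, "ty": 0.224, "tz": 0.3, "twist": 0.0124}, {"tx": -0.155, "ty": 0.224, "tz": 0.32, "twist": 0.0124}, {"tx": -0.155, "ty": 0.224, "tz": 0.32, "twist": 0.0124}]'

```text
t: 5.63
eef_pos: [0.4005, -0.2415, 0.0583]
ee_rot: [3.137, -0.001, -2.027]
force: [0.1, -0.1, 0.2]
width: 0.0003
gripper_force: 0.0
```

>>> arm_command --commands '[{"tx": 0, "ty": -0.08, "tz": 0.015, "twist": 0}, {"tx": 0, "ty": -0.16, "tz": 0.02, "twist": 0}, {"tx": 0, "ty": -0.21, "tz": 0.04, "twist": 0}, {"tx": 0, "ty": -0.25, "tz": 0.065, "twist": 0}, {"tx": 0, "ty": -0.29, "tz": 0.1, "twist": 0}, {"tx": 0, "ty": -0.32, "tz": 0.13, "twist": 0}, {"tx": 0, "ty": -0.32, "tz": 0.16, "twist": 0}, {"tx": 0, "ty": -0.32, "tz": 0.166, "twist": 0}]'

```text
t: 6.3
eef_pos: [0.4762, -0.2777, 0.0213]
ee_rot: [-3.138, -0.001, -2.024]
force: [-7.8, 6.9, 42.9]
width: 0.0006
gripper_force: 21.2
```

```bash
python3 go.py .4069 -.135 .145 -1.205 .4069 -.135 .06 -1.205
```

```text
at [ 0.4762 -0.2777  0.0213] -2.024 t 6.3 w 0.0006 F [-7.8  6.9 42.9]
tx -0.392 ty 0.499 tz -0.495 twist -0.2607
tx -0.392 ty 0.499 tz -0.155 twist -0.2607
```

>>> arm_command --commands '[{"tx": 0, "ty": 0, "tz": -0.08, "twist": 0}, {"tx": 0, "ty": 0, "tz": -0.22, "twist": -0.02}, {"tx": -0.04, "ty": 0.05, "tz": -0.36, "twist": -0.05}, {"tx": -0.11, "ty": 0.14, "tz": -0.47, "twist": -0.09}, {"tx": -0.19, "ty": 0.25, "tz": -0.49, "twist": -0.13}, {"tx": -0.27, "ty": 0.35, "tz": -0.49, "twist": -0.17}, {"tx": -0.34, "ty": 0.44, "tz": -0.49, "twist": -0.21}, {"tx": -0.392, "ty": 0.499, "tz": -0.49, "twist": -0.245}]'

```text
t: 6.97
eef_pos: [0.4032, -0.1324, 0.1408]
ee_rot: [-3.141, 0.001, -1.25]
force: [-0.4, -0.3, -0.5]
width: 0.0006
gripper_force: 0.0
```

```bash
python3 go.py .4069 -.135 .12 -1.205 .4069 -.135 .06 -1.205
```

```text
at [ 0.4032 -0.1324  0.1408] -1.25 t 6.97 w 0.0006 F [-0.4 -0.3 -0.5]
tx 0.014 ty -0.011 tz 0.083 twist -0.0144
tx 0.014 ty -0.011 tz 0.323 twist -0.0144
```

>>> arm_command --commands '[{"tx": 0.007, "ty": -0.006, "tz": 0.08, "twist": -0.0144}, {"tx": 0.014, "ty": -0.011, "tz": 0.17, "twist": -0.0144}, {"tx": 0.014, "ty": -0.011, "tz": 0.26, "twist": -0.0144}, {"tx": 0.014, "ty": -0.011, "tz": 0.31, "twist": -0.0144}, {"tx": 0.014, "ty": -0.011, "tz": 0.323, "twist": -0.0144}, {"tx": 0.014, "ty": -0.011, "tz": 0.323, "twist": -0.0144}, {"tx": 0.014, "ty": -0.011, "tz": 0.323, "twist": -0.0144}, {"tx": 0.014, "ty": -0.011, "tz": 0.323, "twist": -0.0144}]'

```text
t: 7.63
eef_pos: [0.4096, -0.1363, 0.0609]
ee_rot: [-3.14, -0.0, -1.211]
force: [-1.1, 0.1, 0.8]
width: 0.0007
gripper_force: 0.0
```

>>> arm_command --commands '[{"tx": 0, "ty": -0.08, "tz": 0.015, "twist": 0}, {"tx": 0, "ty": -0.16, "tz": 0.02, "twist": 0}, {"tx": 0, "ty": -0.21, "tz": 0.04, "twist": 0}, {"tx": 0, "ty": -0.25, "tz": 0.065, "twist": 0}, {"tx": 0, "ty": -0.29, "tz": 0.1, "twist": 0}, {"tx": 0, "ty": -0.32, "tz": 0.13, "twist": 0}, {"tx": 0, "ty": -0.32, "tz": 0.155, "twist": 0}, {"tx": 0, "ty": -0.32, "tz": 0.158, "twist": 0}]'

```text
t: 8.3
eef_pos: [0.4856, -0.1079, 0.0218]
ee_rot: [-3.14, -0.001, -1.21]
force: [-4.8, 6.2, 24.4]
width: 0.0006
gripper_force: 12.4
```

```bash
python3 go.py .50 0.03 .24 -1.672 .523 .17 .24 -1.672
```

```text
at [ 0.4856 -0.1079  0.0218] -1.21 t 8.3 w 0.0006 F [-4.8  6.2 24.4]
tx -0.496 ty -0.249 tz -0.873 twist 0.1472
tx -0.987 ty -0.533 tz -0.873 twist 0.1472
```

>>> arm_command --commands '[{"tx": 0, "ty": 0, "tz": -0.1, "twist": 0}, {"tx": -0.03, "ty": -0.02, "tz": -0.25, "twist": 0.03}, {"tx": -0.12, "ty": -0.06, "tz": -0.4, "twist": 0.06}, {"tx": -0.22, "ty": -0.11, "tz": -0.55, "twist": 0.09}, {"tx": -0.32, "ty": -0.16, "tz": -0.7, "twist": 0.12}, {"tx": -0.42, "ty": -0.21, "tz": -0.82, "twist": 0.147}, {"tx": -0.54, "ty": -0.28, "tz": -0.88, "twist": 0.147}, {"tx": -0.66, "ty": -0.34, "tz": -0.88, "twist": 0.147}]' --claw 0.6

```text
t: 8.97
eef_pos: [0.5067, 0.0773, 0.245]
ee_rot: [-3.135, 0.003, -1.674]
force: [1.5, 0.1, -0.0]
width: 0.0479
gripper_force: 0.0
```

```bash
cat > m2.py <<'E'
from h import *
imgs={n:grab_frame(n)[:,:,::-1].copy() for n in CAL};vis={n:imgs[n].copy() for n in CAL}
R={n:[r for r in regions_of("tin1",n) if r["score"]>.3 and r["region"].sum()>500] for n in CAL}
def shut(x,y,f):return [place(box(-.03,.03,-.055,.055,0,.022),x,y,f)]
def sl(p,n):
    H=shut(*p)[0];return [(H[i],H[j]) for i,j in ((1,3),(1,5),(3,7),(5,7))+(((4,6),(0,2)) if 0 else ())]
for m in R["top"]:
    r=m["rect"];g=ray([(r[0]+r[2])/2,(r[1]+r[3])/2],"top",.02);u=proj(g,"scene")[0]
    k=min(R["scene"],key=lambda q:np.hypot((q["rect"][0]+q["rect"][2])/2-u[0],(q["rect"][1]+q["rect"][3])/2-u[1]))
    if np.hypot((k["rect"][0]+k["rect"][2])/2-u[0],(k["rect"][1]+k["rect"][3])/2-u[1])>25: print("skip",r);continue
    x,f=fit(lambda p:shut(*p),{"top":m["region"],"scene":k["region"]},[g[0],g[1],np.pi],[.03,.03,1.5])
    y,f2=edgefit(sl,imgs,x,[.003,.003,.03])
    print("tin",np.round(x,4),round(f,3),"edge",np.round(y,4))
    for n in CAL:draw(vis[n],shut(*y),n)
a=cv2.resize(vis["top"][215:340,90:510],None,fx=1.9,fy=1.9,interpolation=2)
b=cv2.resize(vis["scene"][170:340,75:455],None,fx=2.1,fy=2.1,interpolation=2)
w=max(a.shape[1],b.shape[1]);P=lambda c:cv2.copyMakeBorder(c,0,0,0,w-c.shape[1],0)
import sys
cv2.imwrite(sys.argv[1],np.vstack([P(a),P(b)]))
E
python3 go.py .523 .17 .24 -1.672 .523 .17 .16 -1.672 ; python3 m2.py pics/c3.png
```

```text
at [0.5067 0.0773 0.245 ] -1.674 t 8.97 w 0.0479 F [ 1.5  0.1 -0. ]
tx -0.375 ty -0.026 tz 0.020 twist -0.0008
tx -0.375 ty -0.026 tz 0.340 twist -0.0008
tin [ 0.4588 -0.2731  2.6746] 0.281 edge [ 0.4626 -0.2715  2.6644]
tin [ 0.4712 -0.1093  3.5229] 0.15 edge [ 0.4715 -0.109   3.5092]
tin [ 0.4715 -0.1094  3.518 ] 0.137 edge [ 0.4715 -0.1091  3.5122]
tin [ 0.5185 -0.4394  3.2923] 0.141 edge [ 0.5198 -0.438   3.2851]
```

View pics/c3.png

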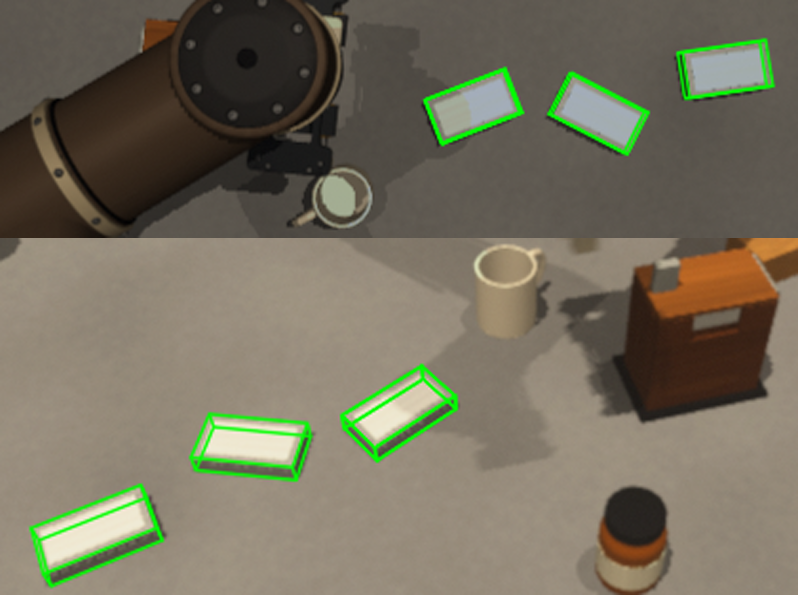

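All three tins are shut and lie where they were; the overlays match. Now I'll grip the cover's knob.

>>> arm_command --commands '[{"tx": -0.1, "ty": -0.01, "tz": 0, "twist": 0}, {"tx": -0.2, "ty": -0.015, "tz": 0, "twist": 0}, {"tx": -0.3, "ty": -0.02, "tz": 0, "twist": 0}, {"tx": -0.375, "ty": -0.026, "tz": 0.02, "twist": 0}, {"tx": -0.375, "ty": -0.026, "tz": 0.1, "twist": 0}, {"tx": -0.375, "ty": -0.026, "tz": 0.2, "twist": 0}, {"tx": -0.375, "ty": -0.026, "tz": 0.29, "twist": 0}, {"tx": -0.375, "ty": -0.026, "tz": 0.35, "twist": 0}]'

```text
t: 9.83
eef_pos: [0.52, 0.1671, 0.1498]
ee_rot: [3.138, -0.002, -1.674]
force: [-0.7, 1.0, 1.2]
width: 0.0526
gripper_force: 1.5
```

>>> arm_command --commands '[{"tx": 0, "ty": 0, "tz": 0, "twist": 0}, {"tx": 0, "ty": 0, "tz": 0, "twist": 0}, {"tx": 0, "ty": 0, "tz": 0, "twist": 0}, {"tx": 0, "ty": 0, "tz": 0, "twist": 0}, {"tx": 0, "ty": 0, "tz": 0, "twist": 0}, {"tx": 0, "ty": 0, "tz": 0, "twist": 0}, {"tx": 0, "ty": 0, "tz": 0, "twist": 0}, {"tx": 0, "ty": 0, "tz": 0, "twist": 0}]' --claw 0 --grip_force 12

```text
t: 10.5
eef_pos: [0.5222, 0.1688, 0.1537]
ee_rot: [-3.14, 0.0, -1.673]
force: [3.6, -1.8, 0.5]
width: 0.0118
gripper_force: 12.0
```

```bash
python3 -c "
from h import *
s=get_state();print(s['eef_pos'],s['force'],s['moment'],s['width'])
cv2.imwrite('pics/s2.png',cv2.resize(grab_frame('scene')[120:280,330:500,::-1],None,fx=3.5,fy=3.5))"
```

```text
[0.5221759  0.16884325 0.1536564 ] [ 3.63849471 -1.84938581  0.47088465] [-0.62308855 -0.91436546  0.10649921] 0.011816947807899169
```

View pics/s2.png

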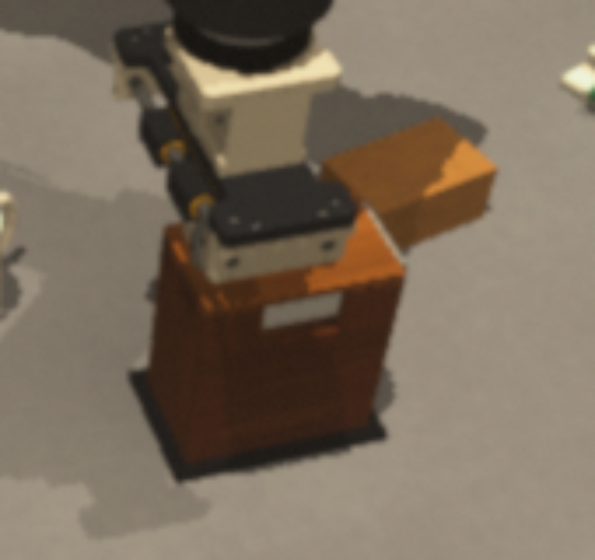

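The knob is held at 11.8 mm. Now I'll swing the cover along its arc to about 1.8 rad.

>>> arm_command --commands '[{"tx": -0.018, "ty": 0, "tz": -0.05, "twist": 0}, {"tx": -0.041, "ty": 0, "tz": -0.098, "twist": 0}, {"tx": -0.069, "ty": 0, "tz": -0.143, "twist": 0}, {"tx": -0.102, "ty": 0, "tz": -0.184, "twist": 0}, {"tx": -0.14, "ty": 0, "tz": -0.222, "twist": 0}, {"tx": -0.181, "ty": 0, "tz": -0.254, "twist": 0}, {"tx": -0.226, "ty": 0, "tz": -0.282, "twist": 0}, {"tx": -0.274, "ty": 0, "tz": -0.306, "twist": 0}]'

```text
t: 11.22
eef_pos: [0.5287, 0.2366, 0.2303]
ee_rot: [-3.141, -0.001, -1.673]
force: [4.6, -3.0, -3.0]
width: 0.0121
gripper_force: 12.0
```

>>> arm_command --commands '[{"tx": -0.05, "ty": 0, "tz": -0.017, "twist": 0}, {"tx": -0.102, "ty": 0, "tz": -0.028, "twist": 0}, {"tx": -0.154, "ty": 0, "tz": -0.034, "twist": 0}, {"tx": -0.208, "ty": 0, "tz": -0.034, "twist": 0}, {"tx": -0.26, "ty": 0, "tz": -0.028, "twist": 0}, {"tx": -0.312, "ty": 0, "tz": -0.016, "twist": 0}, {"tx": -0.362, "ty": 0, "tz": 0.002, "twist": 0}, {"tx": -0.41, "ty": 0, "tz": 0.025, "twist": 0}]'

```text
t: 11.88
eef_pos: [0.5388, 0.3408, 0.2228]
ee_rot: [3.141, 0.001, -1.673]
force: [-0.0, -1.0, 2.9]
width: 0.012
gripper_force: 12.0
```

>>> arm_command --commands '[{"tx": 0, "ty": 0, "tz": 0, "twist": 0}, {"tx": 0, "ty": 0, "tz": 0, "twist": 0}, {"tx": 0, "ty": 0, "tz": 0, "twist": 0}, {"tx": 0, "ty": 0, "tz": 0, "twist": 0}, {"tx": 0, "ty": 0, "tz": -0.05, "twist": 0}, {"tx": 0, "ty": 0, "tz": -0.12, "twist": 0}, {"tx": 0, "ty": 0, "tz": -0.22, "twist": 0}, {"tx": 0, "ty": 0, "tz": -0.32, "twist": 0}]' --claw 0.5

```text
t: 12.55
eef_pos: [0.5386, 0.3381, 0.3039]
ee_rot: [3.141, -0.001, -1.674]
force: [0.5, 0.4, 0.5]
width: 0.0434
gripper_force: 0.0
```

```bash
python3 go.py .45 -.02 .3 -1.2 .4715 -.109 .12 -1.205
```

```text
at [0.5386 0.3381 0.3039] -1.674 t 12.55 w 0.0434 F [0.5 0.4 0.5]
tx 1.461 ty 0.206 tz 0.016 twist -0.1508
tx 1.807 ty 0.083 tz 0.736 twist -0.1492
```

>>> arm_command --commands '[{"tx": 0.06, "ty": 0, "tz": -0.02, "twist": 0}, {"tx": 0.18, "ty": 0.01, "tz": -0.04, "twist": 0}, {"tx": 0.32, "ty": 0.03, "tz": -0.04, "twist": 0}, {"tx": 0.46, "ty": 0.05, "tz": -0.04, "twist": -0.02}, {"tx": 0.6, "ty": 0.07, "tz": -0.04, "twist": -0.05}, {"tx": 0.74, "ty": 0.08, "tz": -0.04, "twist": -0.08}, {"tx": 0.88, "ty": 0.085, "tz": -0.02, "twist": -0.11}, {"tx": 1.0, "ty": 0.085, "tz": 0, "twist": -0.14}]' --claw 1

```text
t: 13.22
eef_pos: [0.4912, 0.09, 0.3039]
ee_rot: [-3.14, 0.001, -1.229]
force: [0.4, -0.5, -1.1]
width: 0.0865
gripper_force: 0.0
```

```bash
python3 go.py .4715 -.109 .12 -1.204 .4715 -.109 .06 -1.204
```

```text
at [0.4912 0.09   0.3039] -1.229 t 13.22 w 0.0865 F [ 0.4 -0.5 -1.1]
tx 0.723 ty 0.341 tz 0.736 twist -0.0080
tx 0.723 ty 0.341 tz 0.976 twist -0.0080
```

>>> arm_command --commands '[{"tx": 0.11, "ty": 0.05, "tz": 0.06, "twist": -0.005}, {"tx": 0.22, "ty": 0.1, "tz": 0.15, "twist": -0.008}, {"tx": 0.34, "ty": 0.16, "tz": 0.27, "twist": -0.008}, {"tx": 0.45, "ty": 0.21, "tz": 0.4, "twist": -0.008}, {"tx": 0.56, "ty": 0.26, "tz": 0.52, "twist": -0.008}, {"tx": 0.65, "ty": 0.31, "tz": 0.63, "twist": -0.008}, {"tx": 0.71, "ty": 0.335, "tz": 0.71, "twist": -0.008}, {"tx": 0.723, "ty": 0.341, "tz": 0.736, "twist": -0.008}]'

```text
t: 13.88
eef_pos: [0.4682, -0.1092, 0.1159]
ee_rot: [3.137, 0.002, -1.212]
force: [-0.6, -0.0, -0.6]
width: 0.0874
gripper_force: 0.0
```

```bash
cat > m3.py <<'E'
from h import *
imgs={n:grab_frame(n)[:,:,::-1].copy() for n in CAL};vis={n:imgs[n].copy() for n in CAL}
def rim(x,y,f,o=.04,l=.065,z=.14):return place(box(-o,o,-l,l,0,z),x,y,f)
def rl(p,n):
    H=rim(*p);I=rim(*p,o=.034,l=.059)
    return [(H[i],H[j]) for i,j in ((1,3),(1,5))]+([(H[5],H[7]),(I[1],I[5])] if n=="top" else [(H[5],H[7]),(I[3],I[1])])
for st in(.002,.004):
    y,f=edgefit(rl,imgs,[.5276,.2168,-.101],[st,st,.02]);print("disp",np.round(y,4),f)
for n in CAL:
    r,f=edgefit(lambda p,k:rl(p,k),{n:imgs[n]},y,[.003,.003,.02]);print(n,np.round(r,4))
    draw(vis[n],[rim(*y),rim(*y,o=.034,l=.059)],n)
a=cv2.resize(vis["top"][190:300,110:280],None,fx=4.5,fy=4.5,interpolation=2)[:, :765]
b=cv2.resize(vis["scene"][130:270,340:490],None,fx=4,fy=4,interpolation=2)
import sys;cv2.imwrite(sys.argv[1],np.hstack([cv2.resize(a,None,fx=.55,fy=.55),cv2.resize(b[:, :],None,fx=.5,fy=.5)[:272]]))
E
python3 m3.py pics/d1.png; python3 go.py .4715 -.109 .12 -1.204 .4715 -.109 .004 -1.204
```

```text
disp [ 0.5314  0.2187 -0.0942] -664.1651611328125
disp [ 0.5313  0.2183 -0.1011] -664.6072387695312
scene [ 0.5313  0.2243 -0.1093]
top [ 0.5314  0.2184 -0.1081]
at [ 0.4703 -0.1076  0.1183] -1.211 t 13.98 w 0.0878 F [-0.3  0.7  0.1]
tx 0.007 ty -0.002 tz -0.007 twist -0.0022
tx 0.007 ty -0.002 tz 0.457 twist -0.0022
```

View pics/d1.png

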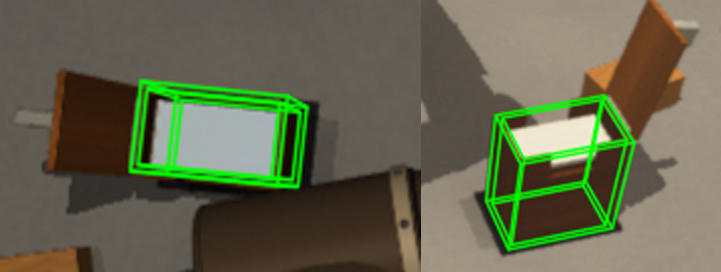

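```bash
python3 - <<'E'
from h import *
f=grab_frame("top");g=f[:,:,2].astype(np.uint8);roi=np.zeros_like(g);roi[215:280,150:245]=g[215:280,150:245]
k=(roi>130).astype(np.uint8);n,l,s,c=cv2.connectedComponentsWithStats(k);i=1+s[1:,4].argmax();print(s[i],c[i])
r=cv2.minAreaRect(np.argwhere(l==i)[:,::-1].astype(np.float32));print(r)
B=cv2.boxPoints(r);print(np.round([ray(b,"top",.126) for b in B],4)[:,:2].tolist(),np.round(ray(r[0],"top",.126),4))
for p in([.527,.2175,-.098],[.5313,.2185,-.1]):
    print([np.round(proj(place(np.array([[a,b,.126]]),*p),"top")[0],1).tolist() for a in(-.031,.031) for b in(-.056,.056)])
f=grab_frame("scene");v=f[:,:,2];
k=np.zeros((480,640),np.uint8);k[150:230,350:460]=v[150:230,350:460]>165
n,l,s,c=cv2.connectedComponentsWithStats(k);i=1+s[1:,4].argmax();print("scene",s[i],c[i])
ct=max(cv2.findContours((l==i).astype(np.uint8),0,1)[0],key=cv2.contourArea);print(cv2.approxPolyDP(ct,2,True)[:,0].tolist())
for p in([.527,.2175,-.098],[.5313,.2185,-.1]):
    print([np.round(proj(place(np.array([[a,b,.126]]),*p),"scene")[0],1).tolist() for a in(-.031,.031) for b in(-.056,.056)])
E
```

```text
[ 171  231   52   32 1332] [196.49024024 246.3033033 ]
((196.47679138183594, 246.23968505859375), (49.029014587402344, 27.4202880859375), 5.5275397300720215)
[[0.5007, 0.2719], [0.5613, 0.2671], [0.551, 0.1591], [0.4904, 0.1643]] [0.5258 0.2156 0.126 ]
[[219.3, 262.1], [168.8, 257.1], [222.4, 234.3], [172.0, 229.3]]
[[218.8, 260.2], [168.3, 255.1], [221.9, 232.5], [171.6, 227.3]]
scene [385 188  49  24 753] [409.71447543 199.14873838]
[[433, 199], [426, 188], [385, 196], [390, 207], [403, 205], [406, 211], [423, 208]]
[[380.4, 192.7], [426.9, 184.0], [390.0, 211.5], [438.1, 202.2]]
[[381.6, 193.8], [428.2, 185.1], [391.3, 212.7], [439.5, 203.4]]
```

>>> arm_command --commands '[{"tx": 0.007, "ty": 0, "tz": 0.05, "twist": -0.002}, {"tx": 0.007, "ty": 0, "tz": 0.14, "twist": -0.002}, {"tx": 0.007, "ty": 0, "tz": 0.25, "twist": -0.002}, {"tx": 0.007, "ty": 0, "tz": 0.35, "twist": -0.002}, {"tx": 0.007, "ty": 0, "tz": 0.42, "twist": -0.002}, {"tx": 0.007, "ty": 0, "tz": 0.45, "twist": -0.002}, {"tx": 0.007, "ty": 0, "tz": 0.455, "twist": -0.002}, {"tx": 0.007, "ty": 0, "tz": 0.455, "twist": -0.002}]'

```text
t: 14.75
eef_pos: [0.4734, -0.1074, 0.0065]
ee_rot: [-3.14, -0.0, -1.2]
force: [0.3, -0.6, 0.0]
width: 0.0876
gripper_force: 0.0
```

>>> arm_command --commands '[{"tx": 0, "ty": 0, "tz": 0, "twist": 0}, {"tx": 0, "ty": 0, "tz": 0, "twist": 0}, {"tx": 0, "ty": 0, "tz": 0, "twist": 0}, {"tx": 0, "ty": 0, "tz": 0, "twist": 0}, {"tx": 0, "ty": 0, "tz": 0, "twist": 0}, {"tx": 0, "ty": 0, "tz": 0, "twist": 0}, {"tx": 0, "ty": 0, "tz": 0, "twist": 0}, {"tx": 0, "ty": 0, "tz": 0, "twist": 0}]' --claw 0 --grip_force 25

```text
t: 15.42
eef_pos: [0.4721, -0.1082, 0.0059]
ee_rot: [3.141, -0.0, -1.202]
force: [-2.7, 0.5, 7.2]
width: 0.0595
gripper_force: 25.0
```

```bash
python3 go.py .49 0 .2 -1.4 .5265 .2165 .2 -1.667
```

```text
at [ 0.4721 -0.1082  0.0059] -1.202 t 15.42 w 0.0595 F [-2.7  0.5  7.2]
tx -0.378 ty -0.223 tz -0.776 twist 0.0631
tx -1.133 ty -0.671 tz -0.776 twist 0.1481
```

>>> arm_command --commands '[{"tx": 0, "ty": 0, "tz": -0.06, "twist": 0}, {"tx": 0, "ty": 0, "tz": -0.17, "twist": 0}, {"tx": 0, "ty": 0, "tz": -0.29, "twist": 0}, {"tx": -0.02, "ty": -0.01, "tz": -0.41, "twist": 0}, {"tx": -0.08, "ty": -0.05, "tz": -0.53, "twist": 0.02}, {"tx": -0.16, "ty": -0.1, "tz": -0.64, "twist": 0.04}, {"tx": -0.26, "ty": -0.15, "tz": -0.74, "twist": 0.05}, {"tx": -0.36, "ty": -0.21, "tz": -0.78, "twist": 0.063}]'

```text
t: 16.08
eef_pos: [0.4903, -0.0041, 0.2045]
ee_rot: [-3.136, 0.001, -1.402]
force: [2.0, 0.0, -2.6]
width: 0.0598
gripper_force: 25.0
```

```bash
python3 go.py .5265 .2165 .2 -1.667 .5265 .2165 .175 -1.667
```

```text
at [ 0.4903 -0.0041  0.2045] -1.402 t 16.08 w 0.0598 F [ 2.   0.  -2.6]
tx -0.845 ty -0.291 tz 0.018 twist 0.0843
tx -0.845 ty -0.291 tz 0.118 twist 0.0843
```

>>> arm_command --commands '[{"tx": -0.11, "ty": -0.04, "tz": 0.01, "twist": 0.015}, {"tx": -0.23, "ty": -0.08, "tz": 0.01, "twist": 0.03}, {"tx": -0.36, "ty": -0.12, "tz": 0.01, "twist": 0.045}, {"tx": -0.49, "ty": -0.17, "tz": 0.01, "twist": 0.06}, {"tx": -0.62, "ty": -0.21, "tz": 0.01, "twist": 0.075}, {"tx": -0.73, "ty": -0.25, "tz": 0.01, "twist": 0.084}, {"tx": -0.81, "ty": -0.28, "tz": 0.01, "twist": 0.084}, {"tx": -0.84, "ty": -0.291, "tz": 0.02, "twist": 0.084}]'

```text
t: 16.75
eef_pos: [0.5255, 0.2173, 0.1954]
ee_rot: [-3.141, 0.001, -1.662]
force: [-0.6, 0.6, -1.7]
width: 0.0594
gripper_force: 25.0
```

```bash
cat > look.py <<'E'
import sys
from h import *
t,s=grab_frame("top")[:,:,::-1],grab_frame("scene")[:,:,::-1]
a=cv2.resize(t[190:300,110:280],None,fx=2.4,fy=2.4,interpolation=2);b=cv2.resize(s[110:270,330:500],None,fx=2.2,fy=2.2,interpolation=2)
h=max(a.shape[0],b.shape[0]);P=lambda c:cv2.copyMakeBorder(c,0,h-c.shape[0],0,0,0)
cv2.imwrite(sys.argv[1],np.hstack([P(a),P(b)]))
E
python3 look.py pics/e1.png; python3 go.py .5265 .2165 .19 -1.667 .5265 .2165 .134 -1.667
```

```text
at [0.5245 0.2154 0.1945] -1.662 t 16.85 w 0.0596 F [-0.3 -1.5 -3. ]
tx -0.005 ty -0.007 tz 0.018 twist 0.0016
tx -0.005 ty -0.007 tz 0.242 twist 0.0016
```

View pics/e1.png

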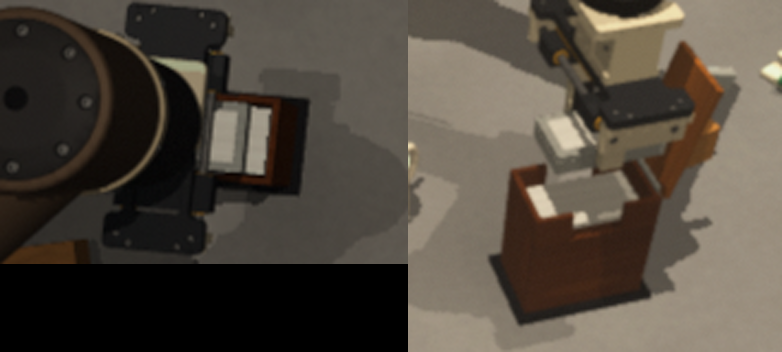

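```bash
python3 - <<'E'
from h import *
p=(.5250,.2160,-.0935)
for z in(.188,.210):print(z,[np.round(proj(place(np.array([[a,-.055,z]]),*p),"top")[0],1).tolist() for a in(-.03,.03)],[np.round(proj(place(np.array([[a,-.055,z]]),*p),"scene")[0],1).tolist() for a in(-.03,.03)])
t=grab_frame("top");s=grab_frame("scene")
print(t[240,200:230].mean(1).astype(int).tolist(),t[248,200:230].mean(1).astype(int).tolist())
c=cv2.resize(t[215:285,185:245,::-1],None,fx=7,fy=7,interpolation=2);d=cv2.resize(s[150:215,370:430,::-1],None,fx=6.5,fy=6.5,interpolation=2)
h=max(c.shape[0],d.shape[0]);P=lambda q:cv2.copyMakeBorder(q,0,h-q.shape[0],0,0,0)
cv2.imwrite("pics/e2.png",np.hstack([P(c),P(d)])[:, :800])
E
```

```text
0.188 [[215.2, 262.1], [218.2, 233.8]] [[382.4, 171.3], [392.4, 189.5]]
0.21 [[213.5, 262.1], [216.6, 233.1]] [[383.4, 163.3], [393.6, 181.4]]
[150, 150, 150, 150, 151, 151, 150, 150, 146, 124, 97, 97, 89, 57, 68, 124, 152, 151, 152, 152, 151, 133, 64, 40, 34, 28, 11, 12, 10, 13] [143, 143, 143, 144, 144, 144, 144, 141, 124, 100, 100, 97, 77, 52, 107, 150, 150, 150, 151, 150, 134, 66, 43, 31, 29, 15, 11, 12, 13, 11]
```

View pics/e2.png

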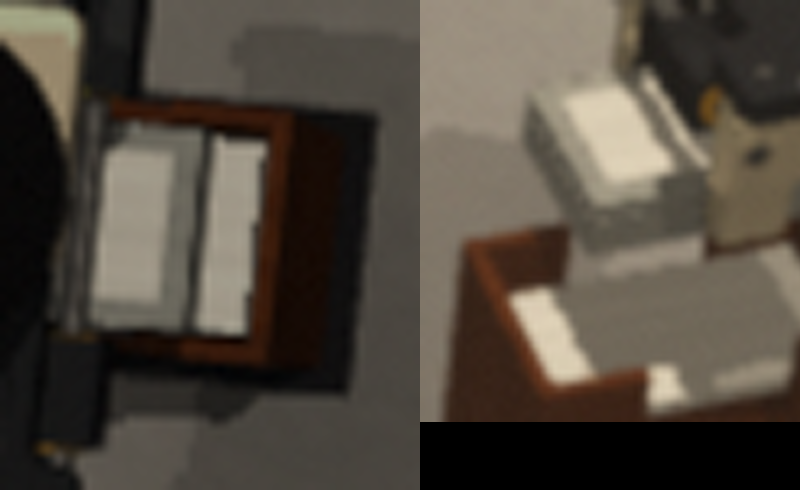

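The tin hangs over the mouth. Compared with the platform in the same pictures it is centred to within about 1.5 mm, so I'm lowering it, watching the force.

>>> arm_command --commands '[{"tx": -0.004, "ty": -0.007, "tz": 0.04, "twist": 0.001}, {"tx": -0.004, "ty": -0.007, "tz": 0.08, "twist": 0.001}, {"tx": -0.004, "ty": -0.007, "tz": 0.12, "twist": 0.001}, {"tx": -0.004, "ty": -0.007, "tz": 0.15, "twist": 0.001}, {"tx": -0.004, "ty": -0.007, "tz": 0.175, "twist": 0.001}, {"tx": -0.004, "ty": -0.007, "tz": 0.195, "twist": 0.001}, {"tx": -0.004, "ty": -0.007, "tz": 0.212, "twist": 0.001}, {"tx": -0.004, "ty": -0.007, "tz": 0.22, "twist": 0.001}]'

```text
t: 17.62
eef_pos: [0.5266, 0.2145, 0.1403]
ee_rot: [3.142, -0.001, -1.667]
force: [-0.6, -2.8, 2.0]
width: 0.0599
gripper_force: 25.0
```

```bash
python3 go.py .5265 .2165 .134 -1.667 .5265 .2165 .12 -1.667
```

```text
at [0.5266 0.2145 0.1403] -1.667 t 17.62 w 0.0599 F [-0.6 -2.8  2. ]
tx -0.008 ty 0.001 tz 0.025 twist 0.0001
tx -0.008 ty 0.001 tz 0.081 twist 0.0001
```

>>> arm_command --commands '[{"tx": -0.004, "ty": 0, "tz": 0.015, "twist": 0}, {"tx": -0.004, "ty": 0, "tz": 0.03, "twist": 0}, {"tx": -0.004, "ty": 0, "tz": 0.045, "twist": 0}, {"tx": -0.004, "ty": 0, "tz": 0.06, "twist": 0}, {"tx": -0.004, "ty": 0, "tz": 0.075, "twist": 0}, {"tx": -0.004, "ty": 0, "tz": 0.09, "twist": 0}, {"tx": -0.004, "ty": 0, "tz": 0.09, "twist": 0}, {"tx": -0.004, "ty": 0, "tz": 0.09, "twist": 0}]'

```text
t: 18.28
eef_pos: [0.5276, 0.2167, 0.1186]
ee_rot: [-3.14, 0.001, -1.666]
force: [0.3, -1.4, 5.2]
width: 0.06
gripper_force: 25.0
```

>>> arm_command --commands '[{"tx": 0, "ty": 0, "tz": 0, "twist": 0}, {"tx": 0, "ty": 0, "tz": 0, "twist": 0}, {"tx": 0, "ty": 0, "tz": 0, "twist": 0}, {"tx": 0, "ty": 0, "tz": 0, "twist": 0}, {"tx": 0, "ty": 0, "tz": -0.03, "twist": 0}, {"tx": 0, "ty": 0, "tz": -0.08, "twist": 0}, {"tx": 0, "ty": 0, "tz": -0.16, "twist": 0}, {"tx": 0, "ty": 0, "tz": -0.26, "twist": 0}]' --claw 0.85

```text
t: 18.95
eef_pos: [0.5259, 0.2154, 0.1829]
ee_rot: [3.139, -0.002, -1.667]
force: [0.2, 0.0, -0.2]
width: 0.074
gripper_force: 0.0
```

>>> arm_command --commands '[{"tx": 0, "ty": 0, "tz": 0, "twist": 0}, {"tx": 0, "ty": 0, "tz": 0, "twist": 0}, {"tx": 0, "ty": 0, "tz": 0, "twist": 0}, {"tx": 0, "ty": 0, "tz": 0, "twist": 0}, {"tx": 0, "ty": 0, "tz": 0, "twist": 0}, {"tx": 0, "ty": 0, "tz": 0.05, "twist": 0}, {"tx": 0, "ty": 0, "tz": 0.1, "twist": 0}, {"tx": 0, "ty": 0, "tz": 0.14, "twist": 0}]' --claw 0

```text
t: 19.62
eef_pos: [0.5263, 0.2157, 0.1468]
ee_rot: [3.141, -0.001, -1.667]
force: [-3.4, -3.5, 18.2]
width: 0.0271
gripper_force: 10.2
```

```bash
python3 look.py pics/e3.png; python3 go.py .5265 .2165 .134 -1.667 .5265 .2165 .116 -1.667
```

```text
at [0.5262 0.2153 0.1466] -1.667 t 19.72 w 0.0186 F [0.3 0.7 0.5]
tx -0.005 ty -0.001 tz 0.050 twist 0.0001
tx -0.005 ty -0.001 tz 0.122 twist 0.0001
```

View pics/e3.png

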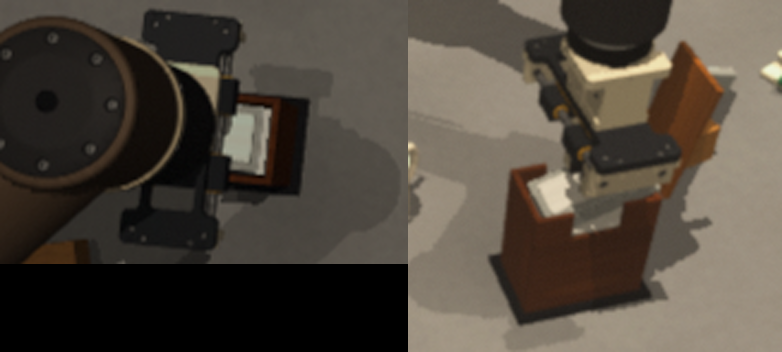

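The tin sits in the shaft. It slid up in the pads when I pressed, so its top is near 0.147. Now I'll push it down with the shut fingers.

>>> arm_command --commands '[{"tx": 0, "ty": 0, "tz": 0, "twist": 0}, {"tx": 0, "ty": 0, "tz": 0, "twist": 0}, {"tx": 0, "ty": 0, "tz": 0.02, "twist": 0}, {"tx": 0, "ty": 0, "tz": 0.045, "twist": 0}, {"tx": 0, "ty": 0, "tz": 0.07, "twist": 0}, {"tx": 0, "ty": 0, "tz": 0.095, "twist": 0}, {"tx": 0, "ty": 0, "tz": 0.12, "twist": 0}, {"tx": 0, "ty": 0, "tz": 0.125, "twist": 0}]'

```text
t: 20.38
eef_pos: [0.5283, 0.2156, 0.1184]
ee_rot: [-3.138, 0.0, -1.666]
force: [1.5, -5.6, 11.6]
width: 0.0004
gripper_force: 6.1
```

```bash
python3 go.py .49 0 .28 -1.8 .4626 -.2715 .12 -2.048
```

```text
at [0.5283 0.2156 0.1184] -1.666 t 20.38 w 0.0004 F [ 1.5 -5.6 11.6]
tx 0.873 ty 0.070 tz -0.647 twist 0.0426
tx 1.965 ty 0.076 tz -0.007 twist 0.1216
```

>>> arm_command --commands '[{"tx": 0, "ty": 0, "tz": -0.15, "twist": 0}, {"tx": 0, "ty": 0, "tz": -0.3, "twist": 0}, {"tx": 0.08, "ty": 0.01, "tz": -0.45, "twist": 0}, {"tx": 0.2, "ty": 0.02, "tz": -0.5, "twist": 0.01}, {"tx": 0.33, "ty": 0.03, "tz": -0.5, "twist": 0.02}, {"tx": 0.47, "ty": 0.04, "tz": -0.5, "twist": 0.03}, {"tx": 0.58, "ty": 0.05, "tz": -0.5, "twist": 0.04}, {"tx": 0.62, "ty": 0.05, "tz": -0.5, "twist": 0.043}]' --claw 1

```text
t: 21.05
eef_pos: [0.4981, 0.0603, 0.2422]
ee_rot: [-3.141, 0.001, -1.805]
force: [-0.3, -0.2, -0.5]
width: 0.048
gripper_force: 0.0
```

```bash
python3 m2.py pics/c4.png; python3 go.py .4626 -.2715 .2 -2.048 .4626 -.2715 .12 -2.048
```

```text
tin [ 0.5182 -0.4407  3.2725] 0.162 edge [ 0.5197 -0.438   3.2859]
tin [ 0.4613 -0.2729  2.6613] 0.175 edge [ 0.4626 -0.2715  2.6667]
at [0.4997 0.0631 0.2419] -1.802 t 21.25 w 0.064 F [1.5 0.5 0.2]
tx 1.337 ty -0.162 tz 0.168 twist 0.0783
tx 1.337 ty -0.162 tz 0.488 twist 0.0783
```

>>> arm_command --commands '[{"tx": 0.1, "ty": -0.01, "tz": 0, "twist": 0.01}, {"tx": 0.23, "ty": -0.03, "tz": 0, "twist": 0.02}, {"tx": 0.37, "ty": -0.05, "tz": 0, "twist": 0.03}, {"tx": 0.51, "ty": -0.07, "tz": 0.02, "twist": 0.04}, {"tx": 0.65, "ty": -0.08, "tz": 0.05, "twist": 0.05}, {"tx": 0.78, "ty": -0.1, "tz": 0.1, "twist": 0.06}, {"tx": 0.9, "ty": -0.11, "tz": 0.15, "twist": 0.07}, {"tx": 1.0, "ty": -0.12, "tz": 0.2, "twist": 0.078}]'

```text
t: 21.92
eef_pos: [0.4718, -0.1882, 0.1912]
ee_rot: [-3.141, 0.0, -2.047]
force: [0.4, 0.4, -0.4]
width: 0.0874
gripper_force: 0.0
```

```bash
python3 go.py .4626 -.2715 .15 -2.046 .4626 -.2715 .06 -2.046
```

```text
at [ 0.4718 -0.1882  0.1912] -2.047 t 21.92 w 0.0874 F [ 0.4  0.4 -0.4]
tx 0.313 ty -0.120 tz 0.165 twist -0.0004
tx 0.313 ty -0.120 tz 0.525 twist -0.0004
```

>>> arm_command --commands '[{"tx": 0.1, "ty": -0.04, "tz": 0.06, "twist": 0}, {"tx": 0.2, "ty": -0.08, "tz": 0.14, "twist": 0}, {"tx": 0.28, "ty": -0.11, "tz": 0.25, "twist": 0}, {"tx": 0.313, "ty": -0.12, "tz": 0.36, "twist": 0}, {"tx": 0.313, "ty": -0.12, "tz": 0.46, "twist": 0}, {"tx": 0.313, "ty": -0.12, "tz": 0.51, "twist": 0}, {"tx": 0.313, "ty": -0.12, "tz": 0.52, "twist": 0}, {"tx": 0.313, "ty": -0.12, "tz": 0.52, "twist": 0}]'

```text
t: 22.58
eef_pos: [0.4624, -0.27, 0.0607]
ee_rot: [3.139, -0.001, -2.046]
force: [-0.3, 0.3, 1.0]
width: 0.0877
gripper_force: 0.0
```

```bash
python3 -c "
from station import *;import numpy as np
for i in range(3):grab_frame('top');print(np.round(get_state()['eef_pos'],4))"; python3 go.py .4626 -.2715 .0055 -2.046
```

```text
[ 0.4631 -0.2702  0.0618]
[ 0.4634 -0.2703  0.0626]
[ 0.4635 -0.2704  0.0629]
at [ 0.4635 -0.2704  0.0629] -2.045 t 22.73 w 0.0877 F [-0.5 -0.   0.3]
tx 0.006 ty 0.001 tz 0.230 twist 0.0002
```

>>> arm_command --commands '[{"tx": 0.006, "ty": 0.001, "tz": 0.05, "twist": 0}, {"tx": 0.006, "ty": 0.001, "tz": 0.11, "twist": 0}, {"tx": 0.006, "ty": 0.001, "tz": 0.17, "twist": 0}, {"tx": 0.006, "ty": 0.001, "tz": 0.21, "twist": 0}, {"tx": 0.006, "ty": 0.001, "tz": 0.226, "twist": 0}, {"tx": 0.006, "ty": 0.001, "tz": 0.23, "twist": 0}, {"tx": 0.006, "ty": 0.001, "tz": 0.23, "twist": 0}, {"tx": 0.006, "ty": 0.001, "tz": 0.23, "twist": 0}]'

```text
t: 23.4
eef_pos: [0.4619, -0.272, 0.0051]
ee_rot: [-3.14, 0.0, -2.047]
force: [-0.4, -0.5, -0.0]
width: 0.0878
gripper_force: 0.0
```

>>> arm_command --commands '[{"tx": 0, "ty": 0, "tz": 0, "twist": 0}, {"tx": 0, "ty": 0, "tz": 0, "twist": 0}, {"tx": 0, "ty": 0, "tz": 0, "twist": 0}, {"tx": 0, "ty": 0, "tz": 0, "twist": 0}, {"tx": 0, "ty": 0, "tz": 0, "twist": 0}, {"tx": 0, "ty": 0, "tz": 0, "twist": 0}, {"tx": 0, "ty": 0, "tz": 0, "twist": 0}, {"tx": 0, "ty": 0, "tz": 0, "twist": 0}]' --claw 0 --grip_force 40

```text
t: 24.07
eef_pos: [0.4613, -0.2719, 0.0045]
ee_rot: [-3.141, 0.0, -2.047]
force: [-1.0, -0.1, 3.0]
width: 0.0597
gripper_force: 39.9
```

```bash
python3 go.py .47 -.17 .2 -1.85 .5265 .2165 .2 -1.667
```

```text
at [ 0.4613 -0.2719  0.0045] -2.047 t 24.07 w 0.0597 F [-1.  -0.1  3. ]
tx -0.378 ty 0.156 tz -0.782 twist -0.0627
tx -1.856 ty 0.664 tz -0.782 twist -0.1209
```

>>> arm_command --commands '[{"tx": 0, "ty": 0, "tz": -0.06, "twist": 0}, {"tx": 0, "ty": 0, "tz": -0.17, "twist": 0}, {"tx": 0, "ty": 0, "tz": -0.29, "twist": 0}, {"tx": -0.02, "ty": 0.01, "tz": -0.41, "twist": 0}, {"tx": -0.08, "ty": 0.03, "tz": -0.53, "twist": -0.02}, {"tx": -0.17, "ty": 0.06, "tz": -0.64, "twist": -0.04}, {"tx": -0.27, "ty": 0.1, "tz": -0.74, "twist": -0.05}, {"tx": -0.38, "ty": 0.14, "tz": -0.78, "twist": -0.063}]'

```text
t: 24.73
eef_pos: [0.4747, -0.171, 0.2027]
ee_rot: [-3.137, 0.001, -1.848]
force: [0.9, 0.2, -1.8]
width: 0.0596
gripper_force: 40.0
```

```bash
python3 go.py .5265 .2160 .2 -1.667
```

```text
at [ 0.4747 -0.171   0.2027] -1.848 t 24.73 w 0.0596 F [ 0.9  0.2 -1.8]
tx -1.546 ty 0.225 tz 0.011 twist -0.0577
```

>>> arm_command --commands '[{"tx": -0.11, "ty": 0.015, "tz": 0, "twist": 0}, {"tx": -0.23, "ty": 0.03, "tz": 0, "twist": -0.01}, {"tx": -0.36, "ty": 0.05, "tz": 0, "twist": -0.02}, {"tx": -0.49, "ty": 0.07, "tz": 0, "twist": -0.03}, {"tx": -0.62, "ty": 0.09, "tz": 0, "twist": -0.04}, {"tx": -0.75, "ty": 0.11, "tz": 0, "twist": -0.05}, {"tx": -0.88, "ty": 0.13, "tz": 0, "twist": -0.057}, {"tx": -0.98, "ty": 0.145, "tz": 0, "twist": -0.0577}]'

```text
t: 25.4
eef_pos: [0.5058, 0.0764, 0.199]
ee_rot: [3.141, 0.0, -1.666]
force: [0.1, -0.2, -2.4]
width: 0.0602
gripper_force: 40.0
```

```bash
python3 go.py .5265 .2160 .195 -1.667
```

```text
at [0.5058 0.0764 0.199 ] -1.666 t 25.4 w 0.0602 F [ 0.1 -0.2 -2.4]
tx -0.564 ty -0.030 tz 0.016 twist 0.0005
```

>>> arm_command --commands '[{"tx": -0.1, "ty": -0.005, "tz": 0, "twist": 0}, {"tx": -0.21, "ty": -0.01, "tz": 0, "twist": 0}, {"tx": -0.32, "ty": -0.015, "tz": 0, "twist": 0}, {"tx": -0.43, "ty": -0.02, "tz": 0, "twist": 0}, {"tx": -0.51, "ty": -0.025, "tz": 0, "twist": 0}, {"tx": -0.55, "ty": -0.03, "tz": 0, "twist": 0}, {"tx": -0.564, "ty": -0.03, "tz": 0.01, "twist": 0}, {"tx": -0.564, "ty": -0.03, "tz": 0.015, "twist": 0}]'

```text
t: 26.07
eef_pos: [0.5267, 0.2139, 0.1946]
ee_rot: [3.14, -0.001, -1.667]
force: [0.3, -0.8, -1.7]
width: 0.0597
gripper_force: 40.0
```

```bash
python3 -c "
from station import *;import numpy as np
for i in range(4):grab_frame('top')"; python3 go.py .5265 .2160 .195 -1.667
```

```text
at [0.5269 0.2127 0.1955] -1.669 t 26.27 w 0.0596 F [ 0.3 -0.3 -1. ]
tx -0.013 ty 0.003 tz 0.002 twist -0.0005
```

>>> arm_command --commands '[{"tx": -0.013, "ty": 0.003, "tz": 0.02, "twist": 0}, {"tx": -0.013, "ty": 0.003, "tz": 0.06, "twist": 0}, {"tx": -0.013, "ty": 0.003, "tz": 0.11, "twist": 0}, {"tx": -0.013, "ty": 0.003, "tz": 0.16, "twist": 0}, {"tx": -0.013, "ty": 0.003, "tz": 0.195, "twist": 0}, {"tx": -0.013, "ty": 0.003, "tz": 0.225, "twist": 0}, {"tx": -0.013, "ty": 0.003, "tz": 0.25, "twist": 0}, {"tx": -0.013, "ty": 0.003, "tz": 0.27, "twist": 0}]'

```text
t: 26.93
eef_pos: [0.5266, 0.2169, 0.1272]
ee_rot: [3.141, -0.0, -1.668]
force: [-0.0, -0.3, -2.6]
width: 0.0593
gripper_force: 40.0
```

>>> arm_command --commands '[{"tx": 0, "ty": 0, "tz": 0.006, "twist": 0}, {"tx": 0, "ty": 0, "tz": 0.012, "twist": 0}, {"tx": 0, "ty": 0, "tz": 0.018, "twist": 0}, {"tx": 0, "ty": 0, "tz": 0.024, "twist": 0}, {"tx": 0, "ty": 0, "tz": 0.026, "twist": 0}, {"tx": 0, "ty": 0, "tz": 0.026, "twist": 0}, {"tx": 0, "ty": 0, "tz": 0.026, "twist": 0}, {"tx": 0, "ty": 0, "tz": 0.026, "twist": 0}]'

```text
t: 27.6
eef_pos: [0.5268, 0.2171, 0.1217]
ee_rot: [-3.141, 0.0, -1.668]
force: [0.7, 0.2, -1.4]
width: 0.0596
gripper_force: 40.0
```

```bash
python3 look.py pics/e4.png
```

```text
(no output)
```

View pics/e4.png

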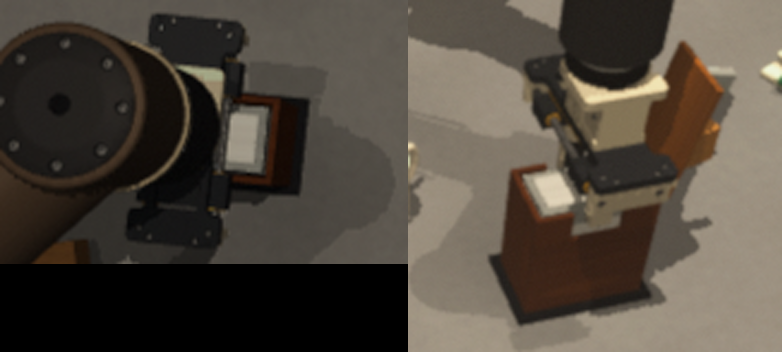

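The second tin is in the shaft, flat. I'll release it, shut the fingers and push.

>>> arm_command --commands '[{"tx": 0, "ty": 0, "tz": 0, "twist": 0}, {"tx": 0, "ty": 0, "tz": 0, "twist": 0}, {"tx": 0, "ty": 0, "tz": 0, "twist": 0}, {"tx": 0, "ty": 0, "tz": 0, "twist": 0}, {"tx": 0, "ty": 0, "tz": -0.03, "twist": 0}, {"tx": 0, "ty": 0, "tz": -0.08, "twist": 0}, {"tx": 0, "ty": 0, "tz": -0.16, "twist": 0}, {"tx": 0, "ty": 0, "tz": -0.24, "twist": 0}]' --claw 0.85

```text
t: 28.37
eef_pos: [0.5265, 0.2168, 0.1824]
ee_rot: [3.141, -0.001, -1.668]
force: [-0.6, 0.3, -0.5]
width: 0.074
gripper_force: 0.0
```

>>> arm_command --commands '[{"tx": 0, "ty": 0, "tz": 0, "twist": 0}, {"tx": 0, "ty": 0, "tz": 0, "twist": 0}, {"tx": 0, "ty": 0, "tz": 0, "twist": 0}, {"tx": 0, "ty": 0, "tz": 0, "twist": 0}, {"tx": 0, "ty": 0, "tz": 0, "twist": 0}, {"tx": 0, "ty": 0, "tz": 0, "twist": 0}, {"tx": 0, "ty": 0, "tz": 0, "twist": 0}, {"tx": 0, "ty": 0, "tz": 0.05, "twist": 0}]' --claw 0

```text
t: 29.03
eef_pos: [0.528, 0.2178, 0.1708]
ee_rot: [-3.139, 0.002, -1.667]
force: [0.6, -0.2, -0.7]
width: 0.0268
gripper_force: 0.0
```

>>> arm_command --commands '[{"tx": 0, "ty": 0, "tz": 0.03, "twist": 0}, {"tx": 0, "ty": 0, "tz": 0.07, "twist": 0}, {"tx": 0, "ty": 0, "tz": 0.11, "twist": 0}, {"tx": 0, "ty": 0, "tz": 0.14, "twist": 0}, {"tx": 0, "ty": 0, "tz": 0.165, "twist": 0}, {"tx": 0, "ty": 0, "tz": 0.19, "twist": 0}, {"tx": 0, "ty": 0, "tz": 0.21, "twist": 0}, {"tx": 0, "ty": 0, "tz": 0.215, "twist": 0}]'

```text
t: 29.7
eef_pos: [0.5264, 0.2168, 0.1143]
ee_rot: [3.141, -0.001, -1.668]
force: [0.1, 0.3, -0.1]
width: 0.0001
gripper_force: 0.0
```

>>> arm_command --commands '[{"tx": 0, "ty": 0, "tz": -0.15, "twist": 0}, {"tx": 0, "ty": 0, "tz": -0.3, "twist": 0}, {"tx": 0.08, "ty": 0.01, "tz": -0.45, "twist": 0}, {"tx": 0.2, "ty": 0.02, "tz": -0.5, "twist": 0}, {"tx": 0.34, "ty": 0.03, "tz": -0.5, "twist": 0}, {"tx": 0.49, "ty": 0.04, "tz": -0.5, "twist": 0}, {"tx": 0.64, "ty": 0.05, "tz": -0.5, "twist": 0}, {"tx": 0.79, "ty": 0.05, "tz": -0.5, "twist": 0}]' --claw 1

```text
t: 30.37
eef_pos: [0.4945, 0.0203, 0.2411]
ee_rot: [-3.14, 0.001, -1.667]
force: [0.8, -0.7, -0.2]
width: 0.0482
gripper_force: 0.0
```

```bash
python3 m2.py pics/c5.png;python3 go.py .5197 -.438 .15 -1.427
```

```text
tin [ 0.5176 -0.44    3.2827] 0.188 edge [ 0.5197 -0.4381  3.2851]
tin [0.5307 0.2348 3.1429] 1.26 edge [0.5294 0.2367 3.1384]
at [0.4953 0.0208 0.2409] -1.67 t 30.57 w 0.0643 F [-0.1 -0.3  0.6]
tx 1.816 ty -0.279 tz 0.364 twist -0.0773
```

>>> arm_command --commands '[{"tx": 0.1, "ty": -0.01, "tz": 0, "twist": 0}, {"tx": 0.23, "ty": -0.03, "tz": 0, "twist": -0.01}, {"tx": 0.37, "ty": -0.05, "tz": 0, "twist": -0.02}, {"tx": 0.51, "ty": -0.07, "tz": 0, "twist": -0.03}, {"tx": 0.65, "ty": -0.1, "tz": 0, "twist": -0.04}, {"tx": 0.79, "ty": -0.12, "tz": 0, "twist": -0.05}, {"tx": 0.92, "ty": -0.14, "tz": 0.05, "twist": -0.06}, {"tx": 1.0, "ty": -0.154, "tz": 0.1, "twist": -0.07}]'

```text
t: 31.23
eef_pos: [0.5106, -0.2326, 0.2155]
ee_rot: [-3.14, -0.001, -1.446]
force: [0.7, -0.2, -0.8]
width: 0.0878
gripper_force: 0.0
```

```bash
python3 go.py .5197 -.438 .06 -1.427
```

```text
at [ 0.5106 -0.2326  0.2155] -1.446 t 31.23 w 0.0878 F [ 0.7 -0.2 -0.8]
tx 0.820 ty 0.066 tz 0.622 twist -0.0060
```

>>> arm_command --commands '[{"tx": 0.12, "ty": 0.01, "tz": 0.06, "twist": -0.006}, {"tx": 0.25, "ty": 0.02, "tz": 0.14, "twist": -0.006}, {"tx": 0.38, "ty": 0.03, "tz": 0.23, "twist": -0.006}, {"tx": 0.52, "ty": 0.04, "tz": 0.33, "twist": -0.006}, {"tx": 0.65, "ty": 0.05, "tz": 0.43, "twist": -0.006}, {"tx": 0.76, "ty": 0.06, "tz": 0.53, "twist": -0.006}, {"tx": 0.82, "ty": 0.066, "tz": 0.6, "twist": -0.006}, {"tx": 0.82, "ty": 0.066, "tz": 0.622, "twist": -0.006}]'

```text
t: 31.9
eef_pos: [0.5171, -0.4375, 0.055]
ee_rot: [3.137, 0.003, -1.431]
force: [-0.9, 0.2, -0.5]
width: 0.0876
gripper_force: 0.0
```

```bash
python3 -c "
from station import *;import numpy as np
for i in range(4):grab_frame('top')"; python3 go.py .5197 -.438 .0055 -1.427
```

```text
at [ 0.5193 -0.4355  0.0605] -1.427 t 32.1 w 0.0877 F [0.5 0.7 0.8]
tx 0.010 ty -0.000 tz 0.220 twist -0.0001
```

>>> arm_command --commands '[{"tx": 0.01, "ty": 0, "tz": 0.05, "twist": 0}, {"tx": 0.01, "ty": 0, "tz": 0.11, "twist": 0}, {"tx": 0.01, "ty": 0, "tz": 0.17, "twist": 0}, {"tx": 0.01, "ty": 0, "tz": 0.2, "twist": 0}, {"tx": 0.01, "ty": 0, "tz": 0.216, "twist": 0}, {"tx": 0.01, "ty": 0, "tz": 0.22, "twist": 0}, {"tx": 0.01, "ty": 0, "tz": 0.22, "twist": 0}, {"tx": 0.01, "ty": 0, "tz": 0.22, "twist": 0}]'

```text
t: 32.77
eef_pos: [0.5192, -0.4389, 0.0058]
ee_rot: [-3.14, -0.001, -1.428]
force: [-0.7, -0.3, -0.8]
width: 0.0874
gripper_force: 0.0
```

>>> arm_command --commands '[{"tx": 0, "ty": 0, "tz": 0, "twist": 0}, {"tx": 0, "ty": 0, "tz": 0, "twist": 0}, {"tx": 0, "ty": 0, "tz": 0, "twist": 0}, {"tx": 0, "ty": 0, "tz": 0, "twist": 0}, {"tx": 0, "ty": 0, "tz": 0, "twist": 0}, {"tx": 0, "ty": 0, "tz": 0, "twist": 0}, {"tx": 0, "ty": 0, "tz": 0, "twist": 0}, {"tx": 0, "ty": 0, "tz": 0, "twist": 0}]' --claw 0 --grip_force 40

```text
t: 33.43
eef_pos: [0.5185, -0.4389, 0.005]
ee_rot: [-3.141, -0.0, -1.429]
force: [-0.2, -0.3, 2.3]
width: 0.0599
gripper_force: 40.0
```

```bash
python3 go.py .52 -.33 .2 -1.48
```

```text
at [ 0.5185 -0.4389  0.005 ] -1.429 t 33.43 w 0.0599 F [-0.2 -0.3  2.3]
tx -0.430 ty -0.067 tz -0.780 twist 0.0163
```

>>> arm_command --commands '[{"tx": 0, "ty": 0, "tz": -0.06, "twist": 0}, {"tx": 0, "ty": 0, "tz": -0.17, "twist": 0}, {"tx": 0, "ty": 0, "tz": -0.29, "twist": 0}, {"tx": -0.03, "ty": 0, "tz": -0.41, "twist": 0}, {"tx": -0.1, "ty": -0.01, "tz": -0.53, "twist": 0}, {"tx": -0.2, "ty": -0.03, "tz": -0.64, "twist": 0.005}, {"tx": -0.31, "ty": -0.05, "tz": -0.74, "twist": 0.01}, {"tx": -0.43, "ty": -0.067, "tz": -0.78, "twist": 0.016}]'

```text
t: 34.1
eef_pos: [0.521, -0.33, 0.2033]
ee_rot: [-3.138, -0.002, -1.48]
force: [1.4, 0.1, -1.2]
width: 0.0594
gripper_force: 40.0
```

```bash
python3 go.py .5265 .2158 .2 -1.667
```

```text
at [ 0.521  -0.33    0.2033] -1.48 t 34.1 w 0.0594 F [ 1.4  0.1 -1.2]
tx -2.172 ty -0.219 tz 0.013 twist 0.0594
```

>>> arm_command --commands '[{"tx": -0.11, "ty": -0.01, "tz": 0, "twist": 0}, {"tx": -0.23, "ty": -0.025, "tz": 0, "twist": 0.005}, {"tx": -0.36, "ty": -0.04, "tz": 0, "twist": 0.01}, {"tx": -0.49, "ty": -0.05, "tz": 0, "twist": 0.015}, {"tx": -0.62, "ty": -0.06, "tz": 0, "twist": 0.02}, {"tx": -0.75, "ty": -0.075, "tz": 0, "twist": 0.025}, {"tx": -0.88, "ty": -0.09, "tz": 0, "twist": 0.03}, {"tx": -1.0, "ty": -0.1, "tz": 0, "twist": 0.03}]'

```text
t: 34.77
eef_pos: [0.5213, -0.077, 0.1995]
ee_rot: [3.141, 0.0, -1.574]
force: [0.5, 1.3, -2.5]
width: 0.0598
gripper_force: 40.0
```

```bash
python3 go.py .5265 .2158 .197 -1.667
```

```text
at [ 0.5213 -0.077   0.1995] -1.574 t 34.77 w 0.0598 F [ 0.5  1.3 -2.5]
tx -1.171 ty -0.017 tz 0.010 twist 0.0295
```

>>> arm_command --commands '[{"tx": -0.13, "ty": 0, "tz": 0, "twist": 0.005}, {"tx": -0.26, "ty": 0, "tz": 0, "twist": 0.01}, {"tx": -0.39, "ty": -0.005, "tz": 0, "twist": 0.015}, {"tx": -0.52, "ty": -0.01, "tz": 0, "twist": 0.02}, {"tx": -0.65, "ty": -0.01, "tz": 0, "twist": 0.025}, {"tx": -0.78, "ty": -0.015, "tz": 0, "twist": 0.0295}, {"tx": -0.9, "ty": -0.015, "tz": 0, "twist": 0.0295}, {"tx": -1.0, "ty": -0.015, "tz": 0, "twist": 0.0295}]'

```text
t: 35.43
eef_pos: [0.5257, 0.1732, 0.1994]
ee_rot: [3.141, -0.0, -1.666]
force: [-1.0, -0.7, -1.5]
width: 0.0597
gripper_force: 40.0
```

>>> arm_command --commands '[{"tx": -0.06, "ty": 0, "tz": 0, "twist": 0}, {"tx": -0.11, "ty": 0, "tz": 0, "twist": 0}, {"tx": -0.14, "ty": 0, "tz": 0, "twist": 0}, {"tx": -0.15, "ty": 0, "tz": 0, "twist": 0}, {"tx": -0.15, "ty": 0, "tz": 0, "twist": 0}, {"tx": -0.15, "ty": 0, "tz": 0, "twist": 0}, {"tx": -0.15, "ty": 0, "tz": 0, "twist": 0}, {"tx": -0.15, "ty": 0, "tz": 0, "twist": 0}]'

```text
t: 36.1
eef_pos: [0.5299, 0.2077, 0.1999]
ee_rot: [-3.142, 0.0, -1.667]
force: [-0.6, -0.6, -1.0]
width: 0.0595
gripper_force: 40.0
```

```bash
python3 -c "
from station import *
for i in range(2):grab_frame('top')"; python3 go.py .5265 .2158 .195 -1.667 .5265 .2158 .12 -1.667
```

```text
at [0.5299 0.208  0.1999] -1.667 t 36.2 w 0.0595 F [-0.3 -1.1 -2.2]
tx -0.030 ty 0.017 tz 0.020 twist 0.0000
tx -0.030 ty 0.017 tz 0.320 twist 0.0000
```

>>> arm_command --commands '[{"tx": -0.02, "ty": 0.012, "tz": 0, "twist": 0}, {"tx": -0.03, "ty": 0.017, "tz": 0.02, "twist": 0}, {"tx": -0.03, "ty": 0.017, "tz": 0.06, "twist": 0}, {"tx": -0.03, "ty": 0.017, "tz": 0.11, "twist": 0}, {"tx": -0.03, "ty": 0.017, "tz": 0.16, "twist": 0}, {"tx": -0.03, "ty": 0.017, "tz": 0.195, "twist": 0}, {"tx": -0.03, "ty": 0.017, "tz": 0.22, "twist": 0}, {"tx": -0.03, "ty": 0.017, "tz": 0.24, "twist": 0}]'

```text
t: 36.87
eef_pos: [0.5261, 0.2163, 0.1387]
ee_rot: [3.141, -0.001, -1.666]
force: [0.2, -0.1, -1.2]
width: 0.0603
gripper_force: 40.0
```

>>> arm_command --commands '[{"tx": 0, "ty": 0, "tz": 0.015, "twist": 0}, {"tx": 0, "ty": 0, "tz": 0.03, "twist": 0}, {"tx": 0, "ty": 0, "tz": 0.045, "twist": 0}, {"tx": 0, "ty": 0, "tz": 0.06, "twist": 0}, {"tx": 0, "ty": 0, "tz": 0.072, "twist": 0}, {"tx": 0, "ty": 0, "tz": 0.08, "twist": 0}, {"tx": 0, "ty": 0, "tz": 0.08, "twist": 0}, {"tx": 0, "ty": 0, "tz": 0.08, "twist": 0}]'

```text
t: 37.53
eef_pos: [0.5264, 0.2164, 0.1198]
ee_rot: [-3.142, -0.0, -1.666]
force: [0.8, 0.1, -1.6]
width: 0.0593
gripper_force: 40.0
```

>>> arm_command --commands '[{"tx": 0, "ty": 0, "tz": 0, "twist": 0}, {"tx": 0, "ty": 0, "tz": 0, "twist": 0}, {"tx": 0, "ty": 0, "tz": 0, "twist": 0}, {"tx": 0, "ty": 0, "tz": 0, "twist": 0}, {"tx": 0, "ty": 0, "tz": -0.03, "twist": 0}, {"tx": 0, "ty": 0, "tz": -0.08, "twist": 0}, {"tx": 0, "ty": 0, "tz": -0.16, "twist": 0}, {"tx": 0, "ty": 0, "tz": -0.24, "twist": 0}]' --claw 0.85

```text
t: 38.2
eef_pos: [0.5261, 0.2162, 0.1808]
ee_rot: [3.141, -0.001, -1.666]
force: [0.8, 0.4, 0.6]
width: 0.0743
gripper_force: 0.0
```

>>> arm_command --commands '[{"tx": 0, "ty": 0, "tz": 0, "twist": 0}, {"tx": 0, "ty": 0, "tz": 0, "twist": 0}, {"tx": 0, "ty": 0, "tz": 0, "twist": 0}, {"tx": 0, "ty": 0, "tz": 0, "twist": 0}, {"tx": 0, "ty": 0, "tz": 0, "twist": 0}, {"tx": 0, "ty": 0, "tz": 0, "twist": 0}, {"tx": 0, "ty": 0, "tz": 0, "twist": 0}, {"tx": 0, "ty": 0, "tz": 0.05, "twist": 0}]' --claw 0

```text
t: 38.87
eef_pos: [0.5276, 0.2171, 0.1691]
ee_rot: [-3.139, 0.002, -1.666]
force: [0.9, -0.3, 1.1]
width: 0.0265
gripper_force: 0.0
```

>>> arm_command --commands '[{"tx": 0, "ty": 0, "tz": 0.02, "twist": 0}, {"tx": 0, "ty": 0, "tz": 0.05, "twist": 0}, {"tx": 0, "ty": 0, "tz": 0.08, "twist": 0}, {"tx": 0, "ty": 0, "tz": 0.11, "twist": 0}, {"tx": 0, "ty": 0, "tz": 0.13, "twist": 0}, {"tx": 0, "ty": 0, "tz": 0.15, "twist": 0}, {"tx": 0, "ty": 0, "tz": 0.165, "twist": 0}, {"tx": 0, "ty": 0, "tz": 0.165, "twist": 0}]'

```text
t: 39.53
eef_pos: [0.526, 0.2162, 0.1252]
ee_rot: [3.141, -0.001, -1.666]
force: [-0.0, -0.1, 0.7]
width: 0.0004
gripper_force: 0.0
```

>>> arm_command --commands '[{"tx": 0, "ty": 0, "tz": -0.12, "twist": 0}, {"tx": 0, "ty": 0, "tz": -0.26, "twist": 0}, {"tx": 0.05, "ty": 0, "tz": -0.42, "twist": 0}, {"tx": 0.12, "ty": 0, "tz": -0.57, "twist": 0}, {"tx": 0.24, "ty": 0, "tz": -0.67, "twist": 0}, {"tx": 0.39, "ty": 0, "tz": -0.73, "twist": 0}, {"tx": 0.54, "ty": 0, "tz": -0.73, "twist": 0}, {"tx": 0.68, "ty": 0, "tz": -0.73, "twist": 0}]'

```text
t: 40.2
eef_pos: [0.5102, 0.0459, 0.3106]
ee_rot: [-3.138, 0.002, -1.665]
force: [0.7, -1.2, -0.3]
width: 0.0005
gripper_force: 0.0
```

```bash
python3 look.py pics/e5.png; python3 go.py .5270 .21 .31 -1.673 .5388 .339 .31 -1.673
```

```text
at [0.5094 0.0436 0.3099] -1.669 t 40.3 w 0.0001 F [-0.2  0.1  0.2]
tx -0.669 ty -0.004 tz -0.000 twist 0.0012
tx -1.187 ty -0.001 tz -0.000 twist 0.0012
```

View pics/e5.png

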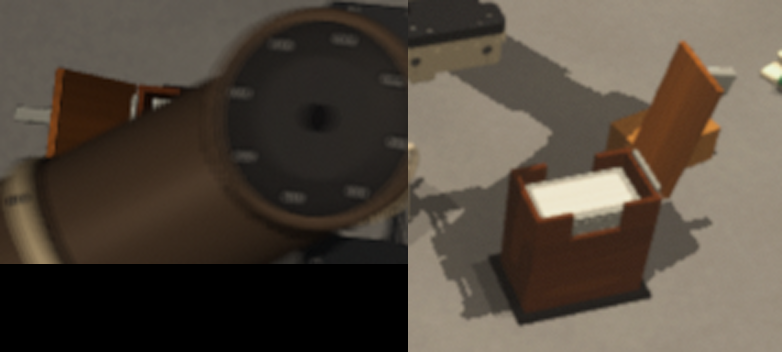

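All three tins lie flat below the rim and the counter is clear. Next I'll grip the knob again and close the cover.

>>> arm_command --commands '[{"tx": -0.13, "ty": 0, "tz": 0, "twist": 0}, {"tx": -0.27, "ty": 0, "tz": 0, "twist": 0}, {"tx": -0.41, "ty": 0, "tz": 0, "twist": 0}, {"tx": -0.55, "ty": 0, "tz": 0, "twist": 0}, {"tx": -0.69, "ty": 0, "tz": 0, "twist": 0}, {"tx": -0.83, "ty": 0, "tz": 0, "twist": 0}, {"tx": -0.94, "ty": 0, "tz": 0, "twist": 0}, {"tx": -1.0, "ty": 0, "tz": 0, "twist": 0}]' --claw 0.5

```text
t: 40.97
eef_pos: [0.5339, 0.2993, 0.3081]
ee_rot: [3.141, -0.0, -1.664]
force: [0.8, -0.5, 0.8]
width: 0.043
gripper_force: 0.0
```

```bash
python3 go.py .5388 .3405 .31 -1.673 .5388 .3405 .222 -1.673
```

```text
at [0.5339 0.2993 0.3081] -1.664 t 40.97 w 0.043 F [ 0.8 -0.5  0.8]
tx -0.166 ty -0.004 tz -0.008 twist 0.0028
tx -0.166 ty -0.004 tz 0.344 twist 0.0028
```

>>> arm_command --commands '[{"tx": -0.08, "ty": -0.004, "tz": 0, "twist": 0.003}, {"tx": -0.15, "ty": -0.004, "tz": 0, "twist": 0.003}, {"tx": -0.185, "ty": -0.004, "tz": 0.02, "twist": 0.003}, {"tx": -0.185, "ty": -0.004, "tz": 0.1, "twist": 0.003}, {"tx": -0.185, "ty": -0.004, "tz": 0.2, "twist": 0.003}, {"tx": -0.185, "ty": -0.004, "tz": 0.29, "twist": 0.003}, {"tx": -0.185, "ty": -0.004, "tz": 0.34, "twist": 0.003}, {"tx": -0.185, "ty": -0.004, "tz": 0.35, "twist": 0.003}]'

```text
t: 41.63
eef_pos: [0.5381, 0.3406, 0.2178]
ee_rot: [3.138, -0.003, -1.676]
force: [0.5, -0.7, 0.6]
width: 0.0439
gripper_force: 0.0
```

>>> arm_command --commands '[{"tx": 0, "ty": 0, "tz": 0, "twist": 0}, {"tx": 0, "ty": 0, "tz": 0, "twist": 0}, {"tx": 0, "ty": 0, "tz": 0, "twist": 0}, {"tx": 0, "ty": 0, "tz": 0, "twist": 0}, {"tx": 0, "ty": 0, "tz": 0, "twist": 0}, {"tx": 0, "ty": 0, "tz": 0, "twist": 0}, {"tx": 0, "ty": 0, "tz": 0, "twist": 0}, {"tx": 0, "ty": 0, "tz": 0, "twist": 0}]' --claw 0 --grip_force 12

```text
t: 42.3
eef_pos: [0.5391, 0.3424, 0.2218]
ee_rot: [-3.142, 0.001, -1.675]
force: [-5.2, 1.5, 4.2]
width: 0.0119
gripper_force: 12.0
```

```bash
python3 go.py .5222 .1688 .1537 -1.67
```

```text
at [0.5391 0.3424 0.2218] -1.675 t 42.3 w 0.0119 F [-5.2  1.5  4.2]
tx 0.698 ty -0.005 tz 0.272 twist -0.0016
```

>>> arm_command --commands '[{"tx": 0.048, "ty": 0, "tz": -0.023, "twist": 0}, {"tx": 0.098, "ty": 0, "tz": -0.041, "twist": 0}, {"tx": 0.15, "ty": 0, "tz": -0.053, "twist": 0}, {"tx": 0.202, "ty": 0, "tz": -0.059, "twist": 0}, {"tx": 0.256, "ty": 0, "tz": -0.059, "twist": 0}, {"tx": 0.308, "ty": 0, "tz": -0.053, "twist": 0}, {"tx": 0.36, "ty": 0, "tz": -0.042, "twist": 0}, {"tx": 0.41, "ty": 0, "tz": -0.025, "twist": 0}]'

```text
t: 42.97
eef_pos: [0.5289, 0.2385, 0.2274]
ee_rot: [-3.141, 0.0, -1.676]
force: [1.6, 1.8, 0.8]
width: 0.0121
gripper_force: 12.0
```

>>> arm_command --commands '[{"tx": 0.048, "ty": 0, "tz": 0.024, "twist": 0}, {"tx": 0.093, "ty": 0, "tz": 0.052, "twist": 0}, {"tx": 0.134, "ty": 0, "tz": 0.084, "twist": 0}, {"tx": 0.172, "ty": 0, "tz": 0.122, "twist": 0}, {"tx": 0.205, "ty": 0, "tz": 0.163, "twist": 0}, {"tx": 0.233, "ty": 0, "tz": 0.208, "twist": 0}, {"tx": 0.256, "ty": 0, "tz": 0.256, "twist": 0}, {"tx": 0.274, "ty": 0, "tz": 0.3, "twist": 0}]'

```text
t: 43.63
eef_pos: [0.5224, 0.1717, 0.1513]
ee_rot: [-3.14, 0.001, -1.675]
force: [6.7, 4.0, 0.7]
width: 0.0121
gripper_force: 12.0
```

```bash
python3 look.py pics/e6.png; python3 go.py .5222 .1688 .1537 -1.67
```

```text
at [0.5223 0.1712 0.1505] -1.676 t 43.73 w 0.0118 F [ 9.2  0.1 -3.2]
tx 0.010 ty -0.001 tz -0.013 twist -0.0018
```

View pics/e6.png

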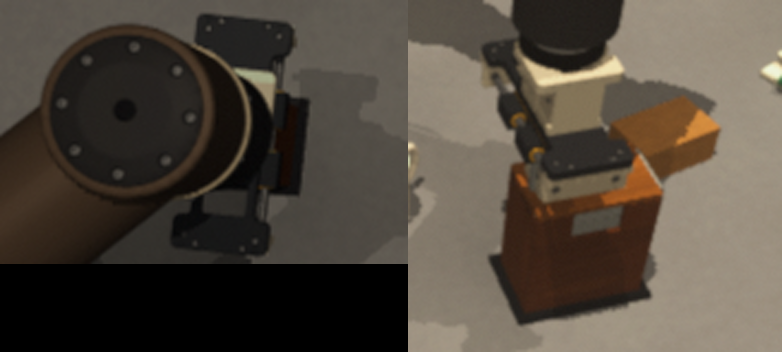

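>>> arm_command --commands '[{"tx": 0, "ty": 0, "tz": 0, "twist": 0}, {"tx": 0, "ty": 0, "tz": 0, "twist": 0}, {"tx": 0, "ty": 0, "tz": 0, "twist": 0}, {"tx": 0, "ty": 0, "tz": 0, "twist": 0}, {"tx": 0, "ty": 0, "tz": -0.05, "twist": 0}, {"tx": 0, "ty": 0, "tz": -0.12, "twist": 0}, {"tx": 0, "ty": 0, "tz": -0.2, "twist": 0}, {"tx": 0, "ty": 0, "tz": -0.26, "twist": 0}]' --claw 0.4

```text
t: 44.4
eef_pos: [0.5213, 0.1718, 0.2184]
ee_rot: [3.142, -0.0, -1.675]
force: [1.2, -0.0, 0.4]
width: 0.035
gripper_force: 0.0
```

>>> arm_command --commands '[{"tx": 0, "ty": 0, "tz": 0, "twist": 0}, {"tx": 0, "ty": 0, "tz": 0, "twist": 0}, {"tx": 0, "ty": 0, "tz": 0, "twist": 0}, {"tx": 0, "ty": 0, "tz": 0, "twist": 0}, {"tx": 0, "ty": 0, "tz": 0, "twist": 0}, {"tx": 0, "ty": 0, "tz": 0.04, "twist": 0}, {"tx": 0, "ty": 0, "tz": 0.08, "twist": 0}, {"tx": 0, "ty": 0, "tz": 0.1, "twist": 0}]' --claw 0

```text
t: 45.07
eef_pos: [0.5205, 0.1715, 0.1899]
ee_rot: [3.139, -0.001, -1.676]
force: [-1.2, 0.7, -1.2]
width: 0.0006
gripper_force: 0.0
```

```bash
python3 go.py .5223 .17 .1835 -1.67
```

```text
at [0.5205 0.1715 0.1899] -1.676 t 45.07 w 0.0006 F [-1.2  0.7 -1.2]
tx 0.005 ty -0.008 tz 0.026 twist -0.0019
```

>>> arm_command --commands '[{"tx": 0, "ty": -0.005, "tz": 0.005, "twist": 0}, {"tx": 0, "ty": -0.005, "tz": 0.01, "twist": 0}, {"tx": 0, "ty": -0.005, "tz": 0.015, "twist": 0}, {"tx": 0, "ty": -0.005, "tz": 0.02, "twist": 0}, {"tx": 0, "ty": -0.005, "tz": 0.025, "twist": 0}, {"tx": 0, "ty": -0.005, "tz": 0.03, "twist": 0}, {"tx": 0, "ty": -0.005, "tz": 0.034, "twist": 0}, {"tx": 0, "ty": -0.005, "tz": 0.034, "twist": 0}]'

```text
t: 45.73
eef_pos: [0.5228, 0.1718, 0.1843]
ee_rot: [-3.141, 0.0, -1.675]
force: [-0.5, -0.8, 2.2]
width: -0.0
gripper_force: 1.3
```

>>> arm_command --commands '[{"tx": 0, "ty": 0, "tz": -0.08, "twist": 0}, {"tx": 0, "ty": 0, "tz": -0.18, "twist": 0}, {"tx": 0.04, "ty": 0, "tz": -0.3, "twist": 0}, {"tx": 0.12, "ty": 0, "tz": -0.4, "twist": 0}, {"tx": 0.25, "ty": 0, "tz": -0.45, "twist": 0}, {"tx": 0.4, "ty": 0, "tz": -0.45, "twist": 0}, {"tx": 0.55, "ty": 0, "tz": -0.45, "twist": 0}, {"tx": 0.7, "ty": 0, "tz": -0.45, "twist": 0}]'

```text
t: 46.4
eef_pos: [0.504, -0.0035, 0.2968]
ee_rot: [-3.14, 0.001, -1.675]
force: [1.2, -0.2, -0.5]
width: 0.0004
gripper_force: 0.0
```

```bash
python3 - <<'E'
from h import *
im={n:grab_frame(n)[:,:,::-1].copy() for n in CAL}
v=im["scene"].copy();p=(.527,.2175,-.098)
draw(v,[place(box(-.04,.04,-.065,.065,.14,.147),*p)],"scene")
a=im["scene"][100:350,60:500];b=cv2.resize(v[140:230,340:470],None,fx=4,fy=4,interpolation=2)
b=cv2.copyMakeBorder(b,0,0,0,max(0,a.shape[1]-b.shape[1]),0)[:,:max(a.shape[1],1)] if b.shape[1]<a.shape[1] else b
a=cv2.copyMakeBorder(a,0,0,0,max(0,b.shape[1]-a.shape[1]),0);b=cv2.copyMakeBorder(b,0,0,0,a.shape[1]-b.shape[1],0)
im2=np.vstack([a,b]);cv2.imwrite("pics/f.png",im2[:600]);print(im2.shape)
for q,hh in(("jar",.1),("mug",.085),("filter_pack",.05)):
    r=regions_of(q,"top")[0]["rect"];print(q,np.round(ray([(r[0]+r[2])/2,(r[1]+r[3])/2],"top",hh*.7),3))
E
```

```text
(610, 520, 3)
jar [0.722 0.042 0.07 ]
mug [0.358 0.065 0.059]Traceback (most recent call last):
  File "<stdin>", line 10, in <module>
IndexError: list index out of range
```

View pics/f.png

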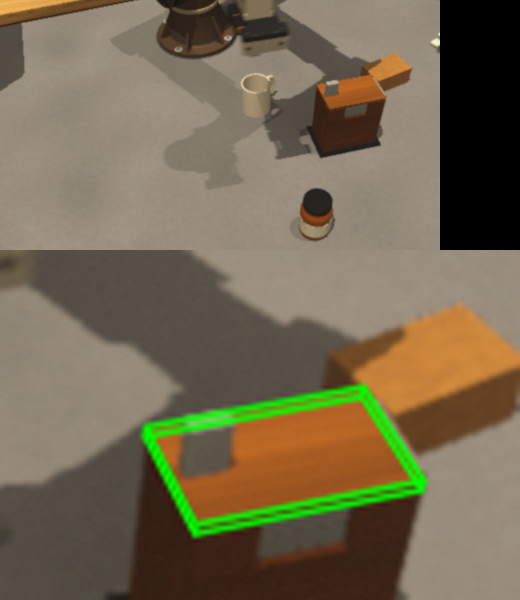

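The cover lies flush on the rim; I felt the knob's top at 0.184 m, which is its shut height. The tins are gone from the counter, and the mug, jar and pack are where they were. Handing in.

```bash
python3 -c "
from station import *
print(job_done())"
```

```text
the job is handed in; nothing more can be done
None
```

I handed the job in at about 46 s of the 210 s: all three tins are shut and lie flat below the rim in the dispenser, its cover is folded shut, and the mug, jar and cardboard pack look unmoved; I was given no verdict.

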